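# Hang up the templates hidden behind the cartons

### The arm

A 6-joint arm with a two-finger parallel gripper is mounted at the origin on the work surface; the furniture and walls round the work are solid. World frame = base frame: x ahead of the robot, y to its left, z up, the work surface at z = 0. Lengths are in m, angles in degrees, forces in N, time in s.
With the tool pointing down it reaches from about 0.3 to 0.95 m from the base axis. Payload 3.1 kg.
Tool frame: the origin (TCP) lies midway between the tips of the shut fingers; the grasp point (between the pads) lies 19 mm behind it; z points along the fingers, y is the direction in which the jaws open and shut (so a half turn about z gives the same grasp; the last joint's range is limited). The gripper opens to 85 mm and grips with 20 to 120 N. Pads are 22 mm wide; open, the fingers measure 114 mm over their backs; the gripper's body (76 mm by 85 mm) begins 54 mm behind the grasp point. The pads swing forward as they close: fully open they stand 13 mm farther back than shut.
Start: joints at [63.616, 17.653, 93.61, -0, 68.738, -3.994], TCP at [0.238, 0.578, 0.231] pointing down, gripper open.
Joint ranges: [-175.34, 175.34], [-45.06, 112.39], [2.9, 150.54], [-68.45, 248.45], [3.09, 151.38], [-168.51, 168.51]. Speed limits (degrees/s): [159.86, 159.86, 180, 180, 180, 180].

### API

Orientations are given as a 3x3 rotation matrix whose columns are the frame's x, y, z axes.
In Python, from workcell import bot gives the robot as it stands.
- The arm moves only by the tool send_rows, never from a script. Its argument "targets" is text: rows parted by semicolons, each of 6 numbers parted by spaces: the shift along the tool's x, y, z in cm, then the turn, a rotation vector about the tool's x, y, z in degrees. In form: tx ty tz wx wy wz; .... A call has 1 to 10 rows; each row is the pose to reach, as a shift and turn from the pose commanded when the call began, along the tool's axes at that moment; what a row does not reach only later rows make up. A row lasts 1/12 s, in which the tool goes at most 41.7 mm and 7.16 degrees, less where a joint would pass 70% of its speed; a pose out of reach is approached as far as the arm can. A call with a gripper value outside its range is refused whole. "fingers" is the finger opening in cm, from 0 to 8.54, set as the call begins (left out, the last holds). The fingers move at their own pace and stop on an object; "squeeze" is the grip in N (left out, the last holds). Time passes only in rows, so rows that repeat a pose let the fingers close. It gives the time, the measured TCP pose, the force and the opening at its end, in the units of the state.
- bot.read_state(): the state, without advancing time (a new reading comes with each control period).
- bot.read_camera(name): name is "scene" or "side" or "wrist"; returns a dict with "img" (420x560x3 uint8, red, green, blue), "fx", "fy", "cx", "cy" (pixels), "R" (3x3) and "t" (3): a world point X has camera coordinates R X + t; the wrist camera has in their place "hand_eye" (4x4, takes a point from camera to tool coordinates, whose origin is the TCP and whose axes are the flange's). Camera axes: x right, y down, z forward; pixel columns grow to the right and rows downward; lengths in m; the calibration is good to about 2 mm. The wrist camera is an equidistant fisheye: a pixel r from the principal point sees the ray r / f radians off the axis. A picture is of the moment at which its call begins: read the wrist's pose just before it. There is no depth.
- bot.hand_in(): hands the job in, once; it reports no verdict.
Trained networks look in the newest picture that a camera, given by its name, has taken for a name from the list of things; names that differ only in an ending like _2 or _b are one class to them, and where a whole thing is asked for, a point or a joint stands for the part that bears it (a point fixed in the world has none). Each returns a list of dicts, best first, with "conf" (0 to 1); they miss things now and then, are a little off and sometimes report something else, mostly with a low value. They report only what shows in the picture. A call takes as long as a camera call. They do not tell look-alikes from the thing itself.
- bot.find_in(camera, query): "point" ([x, y, z] in m, in world coordinates, good to about 4 mm: the middle of the surface that is visible of it).
The state is a dict: "clock": time; "qpos": joint angles; "dq": joint speeds; "effort": joint torques, N m; "eef_pos": TCP position; "ee_rot": TCP orientation; "wrist_force": force on the tool from outside, world axes, zero at the start; "wrist_torque": the same for the moment, N m; "grip_width": finger opening in m.
Only numpy, scipy, OpenCV 4.12 (cv2) and the standard library are available. Lean on these libraries where they do the work, as an engineer would, in place of code of your own. Each camera call takes 0.05 s, during which the arm holds its last target.

### The job

Behind the cartons in the sorter stand two or three metal cutting templates. Move each carton that hides one out of the way, draw the template out from behind it and hang it by its eye on a peg of the rack, one template to a peg, and stand every carton upright in its own lane of the sorter again, pushed back to where it was and in the middle of its lane. Leave the glass jar where it stands.

Things in the scene. Friction and masses are not known exactly. Their poses are not given: they have to be found in the camera images.
- template_1_eye (a point): eye centre of cutting template 1: flat aluminium plate 8 mm thick (its x), 60 wide (y), 110 high (z up); round 22 mm through hole along x, centre 52 mm below the top edge, 58 above the bottom. Starts on edge in slot 1, hidden behind carton 1. Pinch it across the 8 mm near the top edge. Templates are alike; one may be absent
- template_1: template 1 itself, 0.1 kg, same axes as its eye point, origin at the centre of its bottom edge; in its slot the top edge is 116 mm above the desk, and it must be drawn straight up at least 110 mm to clear the sorter
- carton_1_mid (a point): centre, half-way up, of carton 1: rigid closed cardboard carton, 56 (its x) x 50 (y) x 115 mm high (z). Starts upright on lane 1, some 10 mm in front of template 1, so that no finger gets between. Grip it from above across the 50 mm; about 34 mm is free between neighbouring cartons. Cartons look alike
- carton_1: carton 1 itself, 0.18 to 0.29 kg, heavy at the bottom (centre of mass about 20 mm up), origin at the centre of its underside, same axes as its point
- lane_1 (a point): home of carton 1: point on the floor of lane 1 (6 mm above the desk) over which the carton's centre belongs; axes of the sorter: x to its back, y left, z up. 62 to 66 mm clear between 42 mm high dividers, 22 mm thick; the front is open, the floor ends 62 mm in front of this point, a 40 mm high lip begins 34 mm behind it
- peg_1 (a point): point half-way along the axis of peg 1; axes of the rack: x towards the rail behind, y left, z up. Steel rod of 8 mm diameter, sticking out 75 mm from the rail towards -x and rising 12 degrees to its free tip (tip 37 mm in front of this point and 8.5 mm above it, root 37 mm behind and 8 mm below)
- template_2_eye (a point): eye centre of cutting template 2: flat aluminium plate 8 mm thick (its x), 60 wide (y), 110 high (z up); round 22 mm through hole along x, centre 52 mm below the top edge, 58 above the bottom. Starts on edge in slot 2, hidden behind carton 2. Pinch it across the 8 mm near the top edge. Templates are alike; one may be absent
- template_2: template 2 itself, 0.1 kg, same axes as its eye point, origin at the centre of its bottom edge; in its slot the top edge is 116 mm above the desk, and it must be drawn straight up at least 110 mm to clear the sorter
- carton_2_mid (a point): centre, half-way up, of carton 2: rigid closed cardboard carton, 56 (its x) x 50 (y) x 115 mm high (z). Starts upright on lane 2, some 10 mm in front of template 2, so that no finger gets between. Grip it from above across the 50 mm; about 34 mm is free between neighbouring cartons. Cartons look alike
- carton_2: carton 2 itself, 0.18 to 0.29 kg, heavy at the bottom (centre of mass about 20 mm up), origin at the centre of its underside, same axes as its point
- lane_2 (a point): home of carton 2: point on the floor of lane 2 (6 mm above the desk) over which the carton's centre belongs; axes of the sorter: x to its back, y left, z up. 62 to 66 mm clear between 42 mm high dividers, 22 mm thick; the front is open, the floor ends 62 mm in front of this point, a 40 mm high lip begins 34 mm behind it
- peg_2 (a point): point half-way along the axis of peg 2; axes of the rack: x towards the rail behind, y left, z up. Steel rod of 8 mm diameter, sticking out 75 mm from the rail towards -x and rising 12 degrees to its free tip (tip 37 mm in front of this point and 8.5 mm above it, root 37 mm behind and 8 mm below)
- template_3_eye (a point): eye centre of cutting template 3: flat aluminium plate 8 mm thick (its x), 60 wide (y), 110 high (z up); round 22 mm through hole along x, centre 52 mm below the top edge, 58 above the bottom. Starts on edge in slot 3, hidden behind carton 3. Pinch it across the 8 mm near the top edge. Templates are alike; one may be absent
- template_3: template 3 itself, 0.1 kg, same axes as its eye point, origin at the centre of its bottom edge; in its slot the top edge is 116 mm above the desk, and it must be drawn straight up at least 110 mm to clear the sorter
- carton_3_mid (a point): centre, half-way up, of carton 3: rigid closed cardboard carton, 56 (its x) x 50 (y) x 115 mm high (z). Starts upright on lane 3, some 10 mm in front of template 3, so that no finger gets between. Grip it from above across the 50 mm; about 34 mm is free between neighbouring cartons. Cartons look alike
- carton_3: carton 3 itself, 0.18 to 0.29 kg, heavy at the bottom (centre of mass about 20 mm up), origin at the centre of its underside, same axes as its point
- lane_3 (a point): home of carton 3: point on the floor of lane 3 (6 mm above the desk) over which the carton's centre belongs; axes of the sorter: x to its back, y left, z up. 62 to 66 mm clear between 42 mm high dividers, 22 mm thick; the front is open, the floor ends 62 mm in front of this point, a 40 mm high lip begins 34 mm behind it
- peg_3 (a point): point half-way along the axis of peg 3; axes of the rack: x towards the rail behind, y left, z up. Steel rod of 8 mm diameter, sticking out 75 mm from the rail towards -x and rising 12 degrees to its free tip (tip 37 mm in front of this point and 8.5 mm above it, root 37 mm behind and 8 mm below)
- sorter: fixed plywood sorter, 122 x 266 mm, origin on the desk 14 mm behind its foot's centre, open front to -x. Lanes 1, 2, 3 at y = +84, 0, -84 mm: carton place in front, behind it a slot for a template on edge (centre x = +31 mm), 12 mm deep between a lip 40 mm high and a back wall 46 mm high, with cheeks 111 mm high at its sides (x 12 to 43 mm). Sorter and rack may stand left or right
- rack: fixed wooden hanging rack, foot 110 x 266 x 12 mm, origin at its foot's centre; a rail across the back (x 41 to 59 mm, top at 154 mm) carries three pegs pointing to -x, at y = +84, 0, -84 mm (1, 2, 3)
- rivet_jar: bystander: loose glass jar with lid, 68 mm across, 61 mm high, origin under its centre; to be left where it stands
Mind the look-alikes: they are no part of the job. What is shaped like the carton_3 but blue is not meant.

How it is judged:
By the outcome, as a careful person would: the job done as asked, in the order asked, and still so for the second after the job is handed in, with the robot touching nothing.
Of template_1, template_2, template_3 only 2 to 3 are there at a start; the rules pass over those that are not, and their reading is None.
At some moment in a run one of carton_1, carton_2, carton_3 may be knocked a few centimetres aside while the robot is not near it.
It also fails if it takes over 210 s, if anything falls off the work surface, if the arm or the gripper's body presses on something with over 40 N, if the wrist force passes 120 N, or if a joint passes its speed limit or range.

## Working session

There is one attempt and no reset: what is moved stays moved. The work goes in short steps, Python scripts to look and compute and a tool call to move; the robot and the scene stay as the last step left them, time stands still between calls to the robot, and variables do not carry over. Pictures are saved under pics/ and viewed, and the job is handed in when it is done.

Besides the shell and the picture viewer there is one more tool, called after "Call:" by a JSON object that holds its "name" and its "arguments". send_rows: Moves the arm, as the interface text tells. Its arguments: {"type":"object","properties":{"targets":{"type":"string"},"fingers":{"type":"number"},"squeeze":{"type":"number"}},"required":["targets"]}

```bash
mkdir -p pics; ls; python3 - <<'E'
from workcell import bot
import cv2
s=bot.read_state();print(s)
for n in["scene","side","wrist"]:
    c=bot.read_camera(n);cv2.imwrite(f"pics/{n}0.png",c["img"][:,:,::-1])
    print(n,{k:v for k,v in c.items() if k!="img"})
    for q in["carton_1","template_1","sorter","rack","peg_1","lane_1","rivet_jar","template_1_eye","carton_1_mid"]:
        try:print(q,[(d["conf"],d["point"]) for d in bot.find_in(n,q)])
        except Exception as e:print(q,e)
E
```

```text
pics
{'clock': 0.0, 'qpos': array([ 6.36140678e+01,  1.77058135e+01,  9.36901551e+01,  1.57346085e-03,
        6.87377778e+01, -3.99243095e+00]), 'dq': array([-0.04479342, -0.0669756 ,  0.05548022, -0.00582517,  0.01907853,
        0.00750727]), 'effort': array([-7.65699951e-04, -4.15268612e+01, -2.76658809e+01, -4.96135868e-06,
        1.04148491e-02,  3.78125094e-06]), 'eef_pos': array([0.23774026, 0.57711975, 0.23002758]), 'ee_rot': array([[-9.24585345e-01,  3.80973510e-01, -1.06033065e-03],
       [ 3.80974939e-01,  9.24583025e-01, -2.07975229e-03],
       [ 1.88033192e-04, -2.32686789e-03, -9.99997275e-01]]), 'wrist_force': array([ 0.96764319, -0.78764375,  0.05320528]), 'wrist_torque': array([-0.02325848, -0.02699844,  0.02268665]), 'grip_width': 0.08538420789335953}
scene {'fx': 387.6745107678235, 'fy': 387.6745107678235, 'cx': 275.01675035878327, 'cy': 213.07458380851037, 'R': array([[-0.84603546, -0.53298441, -0.01231359],
       [-0.37010935,  0.60380574, -0.7060012 ],
       [ 0.38372265, -0.59274468, -0.70810358]]), 't': array([0.38251305, 0.25466669, 1.26917996])}
carton
[... 1455 characters left out ...]
e-02],
       [ 9.99998999e-01,  8.74048569e-05,  1.41211315e-03,
        -7.35617542e-04],
       [-1.32861982e-03, -2.85037721e-01,  9.58515379e-01,
        -1.42271596e-01],
       [ 0.00000000e+00,  0.00000000e+00,  0.00000000e+00,
         1.00000000e+00]])}
carton_1 [(0.68, [0.4099, -0.1342, 0.0598])]
template_1 []
sorter [(0.82, [0.3861, -0.1118, 0.0206]), (0.7, [0.4752, 0.1866, 0.0137])]
rack [(0.62, [0.4726, 0.1802, 0.0121]), (0.19, [0.3871, -0.1094, 0.0193])]
peg_1 [(0.91, [0.4687, 0.1884, 0.017])]
lane_1 [(0.9, [0.3875, -0.1083, 0.0233])]
rivet_jar [(0.73, [0.4555, 0.4825, 0.0159])]
template_1_eye []
carton_1_mid [(0.54, [0.4093, -0.1371, 0.0575]), (0.29, [0.474, 0.1854, 0.0142])]
```

View pics/scene0.png

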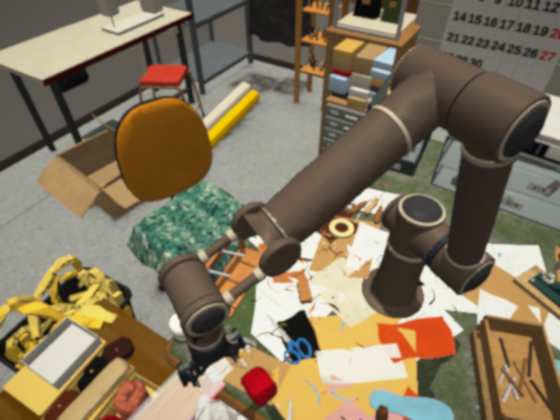

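View pics/side0.png

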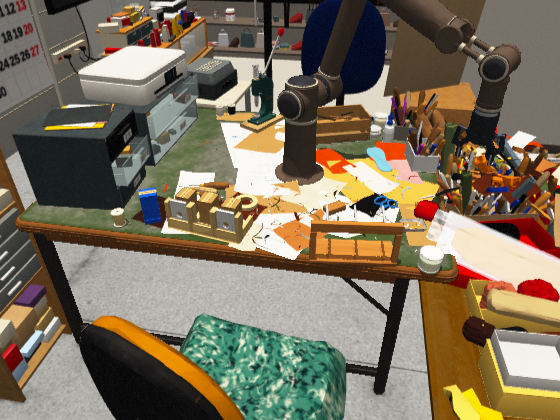

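View pics/wrist0.png

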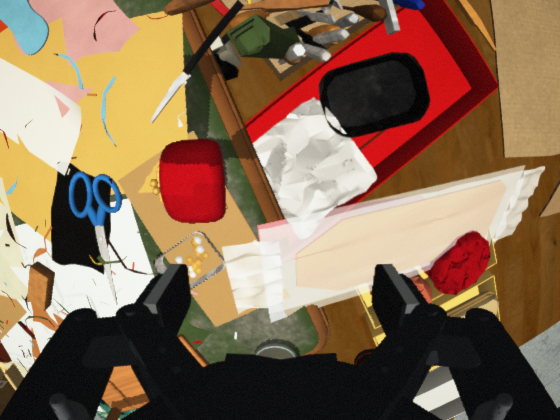

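```bash
python3 - <<'E'
import cv2
i=cv2.imread("pics/side0.png")
cv2.imwrite("pics/s0a.png",cv2.resize(i[175:260,120:290],None,fx=4.6,fy=4.6,interpolation=2))
cv2.imwrite("pics/s0b.png",cv2.resize(i[190:280,290:460],None,fx=4.6,fy=4.6,interpolation=2))
E
```

```text
(no output)
```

View pics/s0a.png

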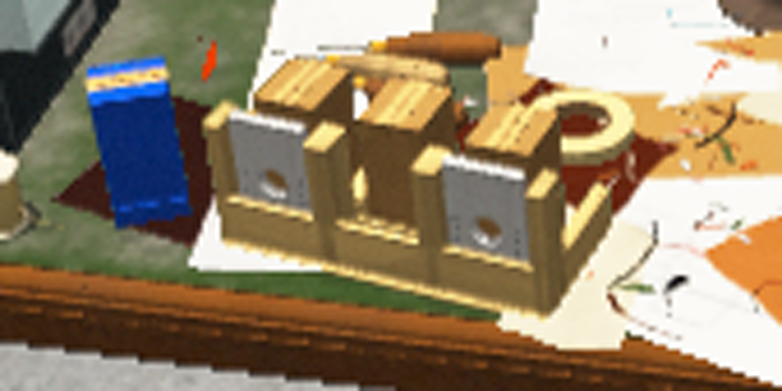

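View pics/s0b.png

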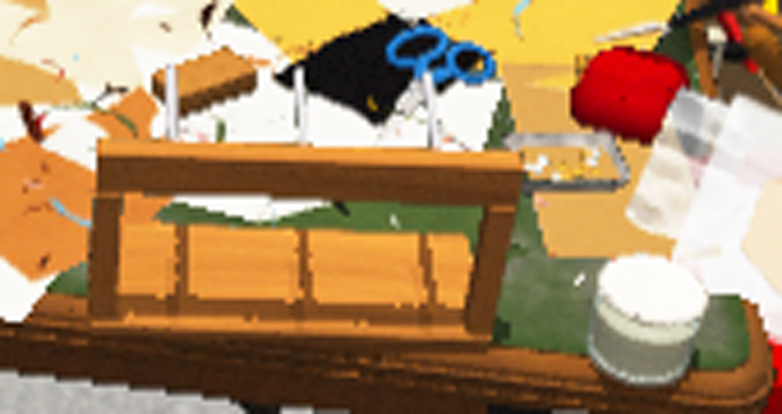

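```bash
cat > h.py <<'E'
from workcell import bot
import numpy as np, cv2
from scipy.spatial.transform import Rotation as Ro
def Rdown(yaw): # tool x dir at angle yaw (deg), z down
    a=np.radians(yaw);x=np.array([np.cos(a),np.sin(a),0]);z=np.array([0,0,-1.]);return np.c_[x,np.cross(z,x),z]
def delta(*poses):
    s=bot.read_state();R0=s["ee_rot"];p0=s["eef_pos"]
    for p,R in poses:
        d=R0.T@(np.array(p)-p0)*100;w=Ro.from_matrix(R0.T@R).as_rotvec(degrees=True)
        n=max(np.linalg.norm(d)/4.1,np.linalg.norm(w)/7.)
        print("row",np.round(d,2),np.round(w,2),"rows needed %.1f"%n)
def st():
    s=bot.read_state();R=s["ee_rot"]
    print("t%.2f p%s yaw%.2f F%s T%s w%.4f q%s tilt%s"%(s["clock"],np.round(s["eef_pos"],4),np.degrees(np.arctan2(R[1,0],R[0,0])),np.round(s["wrist_force"],1),np.round(s["wrist_torque"],2),s["grip_width"],np.round(s["qpos"],1),np.round(R[:2,2],3)))
def snap(n,f,crop=None,sc=1):
    s=bot.read_state();c=bot.read_camera(n);i=c["img"][:,:,::-1]
    np.savez("pics/"+f+".npz",img=i,p=s["eef_pos"],R=s["ee_rot"],n=n,**{("c_"+k):v for k,v in c.items() if k!="img"})
    if crop: a,b,cc,d=crop;i=i[b:d,a:cc]
    cv2.imwrite(f"pics/{f}.png",cv2.resize(i,None,fx=sc,fy=sc,interpolation=cv2.INTER_CUBIC))
def proj(f,X):
    z=np.load("pics/"+f+".npz");X=np.atleast_2d(X)
    if str(z["n"])=="wrist":
        H=z["c_hand_eye"];Y=(X-z["p"])@z["R"];Y=(Y-H[:3,3])@H[:3,:3]
        r=np.hypot(Y[:,0],Y[:,1]);th=np.arctan2(r,Y[:,2]);k=th/np.maximum(r,1e-9)*z["c_fx"]
        return np.c_[z["c_cx"]+k*Y[:,0],z["c_cy"]+k*Y[:,1]]
    Y=X@z["c_R"].T+z["c_t"];return np.c_[z["c_cx"]+z["c_fx"]*Y[:,0]/Y[:,2],z["c_cy"]+z["c_fy"]*Y[:,1]/Y[:,2]]
E
python3 - <<'E'
from h import *
delta(((.40,.30,.42),Rdown(170)),((.36,-.12,.45),Rdown(180)))
E
```

```text
row [-25.55 -19.52 -18.87] [ -0.    -0.   -12.39] rows needed 9.1
row [-37.85 -59.88 -21.87] [ -0.    -0.   -22.39] rows needed 18.1
```

Call:
{"name": "send_rows", "arguments": {"targets": "-5 -4 -10 0 0 0;-25.5 -19.5 -18.9 0 0 -12;-25.5 -19.5 -18.9 0 0 -12;-25.5 -19.5 -18.9 0 0 -12;-25.5 -19.5 -18.9 0 0 -12;-25.5 -19.5 -18.9 0 0 -12;-25.5 -19.5 -18.9 0 0 -12;-25.5 -19.5 -18.9 0 0 -12;-25.5 -19.5 -18.9 0 0 -12;-25.5 -19.5 -18.9 0 0 -12"}}

```text
clock: 2.33
eef_pos: [0.4037, 0.2965, 0.4252]
ee_rot: [[-0.982, 0.186, 0.009], [0.186, 0.982, 0.001], [-0.009, 0.003, -1.0]]
wrist_force: [0.4, 0.4, 0.4]
grip_width: 0.0853
```

```bash
python3 - <<'E'
from h import *
snap("wrist","w1");st();
delta(((.36,-.12,.45),Rdown(180)))
E
```

```text
t2.38 p[0.4022 0.2983 0.4235] yaw169.30 F[ 0.4 -0.6  0.6] T[-0.    0.03  0.03] w0.0851 q[ 31.6  -3.3  95.3  -0.1  87.7 -47.7] tilt[0.006 0.002]
row [ -3.63 -41.88  -2.77] [  0.16   0.32 -10.7 ] rows needed 10.3
```

View pics/w1.png

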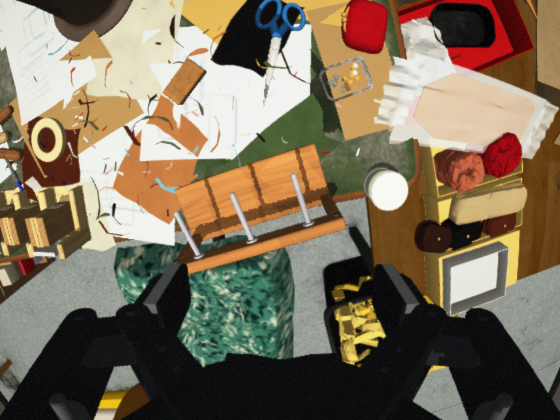

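Call:
{"name": "send_rows", "arguments": {"targets": "-3.6 -36 -2.8 0 0 -10.7;-3.6 -36 -2.8 0 0 -10.7;-3.6 -36 -2.8 0 0 -10.7;-3.6 -36 -2.8 0 0 -10.7;-3.6 -36 -2.8 0 0 -10.7;-3.6 -36 -2.8 0 0 -10.7;-3.6 -36 -2.8 0 0 -10.7;-3.6 -36 -2.8 0 0 -10.7;-3.6 -36 -2.8 0 0 -10.7;-3.6 -36 -2.8 0 0 -10.7"}}

```text
clock: 3.22
eef_pos: [0.3696, -0.0641, 0.4479]
ee_rot: [[-1.0, 0.001, -0.001], [0.001, 1.0, -0.003], [0.001, -0.003, -1.0]]
wrist_force: [0.6, 0.1, 0.8]
grip_width: 0.0852
```

```bash
python3 - <<'E'
from h import *
bot.read_camera("side")
bot.read_camera("side")
snap("wrist","w2",None,1.4);st();
for q in ["carton_1","template_1_eye","lane_1","sorter"]: print(q,[(d["conf"],d["point"]) for d in bot.find_in("wrist",q)])
delta(((.36,-.25,.45),Rdown(180)))
E
```

```text
t3.37 p[ 0.37   -0.0593  0.4475] yaw-179.70 F[ 0.8 -0.2  0.6] T[-0.    0.    0.01] w0.0852 q[-1.580e+01 -1.880e+01  1.054e+02  1.000e-01  9.340e+01 -1.061e+02] tilt[-0.001  0.002]
carton_1 [(0.97, [0.3898, -0.3145, 0.1172]), (0.94, [0.4008, -0.4371, 0.0982]), (0.79, [0.4129, -0.1587, 0.1227]), (0.73, [0.4014, -0.2324, 0.1227])]
template_1_eye [(0.62, [0.4624, -0.1637, 0.1104])]
lane_1 [(0.72, [0.3847, -0.2143, 0.0473])]
sorter [(0.88, [0.388, -0.2153, 0.0378])]
row [  1.19 -19.13  -0.22] [ 0.04 -0.03  0.49] rows needed 4.7
```

View pics/w2.png

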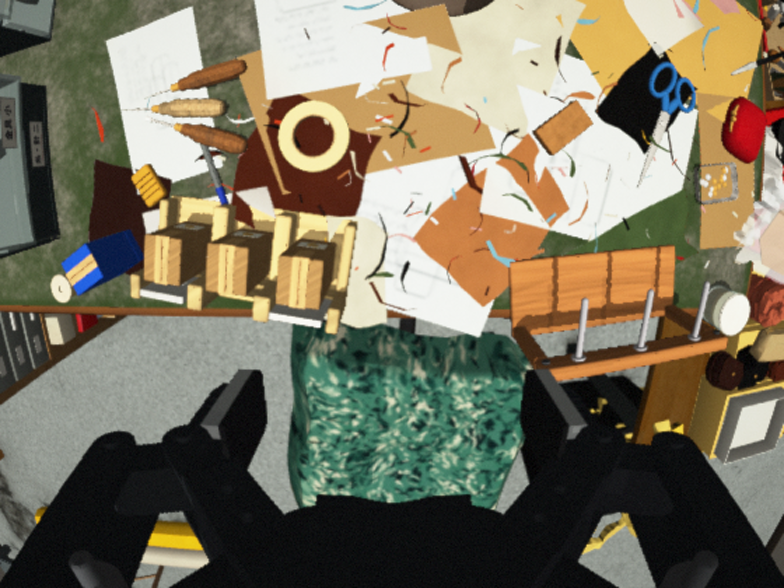

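Call:
{"name": "send_rows", "arguments": {"targets": "2 -4 0 0 0 0;4 -8 2 0 0 0;5 -12 4 0 0 0;5 -16 8 0 0 0;5 -18.5 10 0 0 0;5 -18.5 10 0 0 0;5 -18.5 10 0 0 0;5 -18.5 10 0 0 0"}}

```text
clock: 4.23
eef_pos: [0.3212, -0.2445, 0.3474]
ee_rot: [[-1.0, -0.006, -0.002], [-0.006, 1.0, 0.003], [0.002, 0.003, -1.0]]
wrist_force: [-1.0, -0.1, 0.6]
grip_width: 0.0857
```

```bash
python3 - <<'E'
from h import *
bot.read_camera("side")
bot.read_camera("side")
snap("wrist","w3",None,1.4);st();
for q in ["carton_1","template_1_eye","lane_1","sorter"]: print(q,[(d["conf"],d["point"]) for d in bot.find_in("wrist",q)])
E
```

```text
t4.38 p[ 0.3221 -0.2446  0.3496] yaw-179.56 F[ 0.8 -0.5 -0.2] T[ 0.06 -0.02 -0.04] w0.0852 q[ -43.4  -13.6  112.3    0.    81.2 -133.9] tilt[ 0.002 -0.001]
carton_1 [(0.89, [0.381, -0.3231, 0.1241]), (0.77, [0.4111, -0.1676, 0.1226]), (0.77, [0.3984, -0.4421, 0.1137]), (0.71, [0.3905, -0.2393, 0.1241])]
template_1_eye [(0.67, [0.4627, -0.1798, 0.1124])]
lane_1 [(0.93, [0.3869, -0.2632, 0.047])]
sorter [(0.84, [0.3884, -0.2617, 0.0397])]
```

View pics/w3.png

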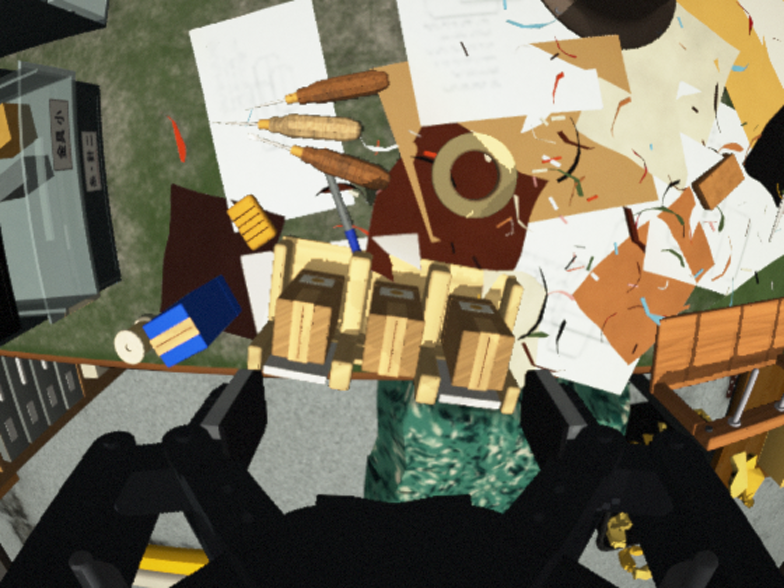

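```bash
python3 - <<'E'
import numpy as np,cv2
i=np.load("pics/w3.npz")["img"]
cv2.imwrite("pics/w3c.png",cv2.resize(i[160:300,170:380],None,fx=3.8,fy=3.8,interpolation=2))
E
```

```text
(no output)
```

View pics/w3c.png

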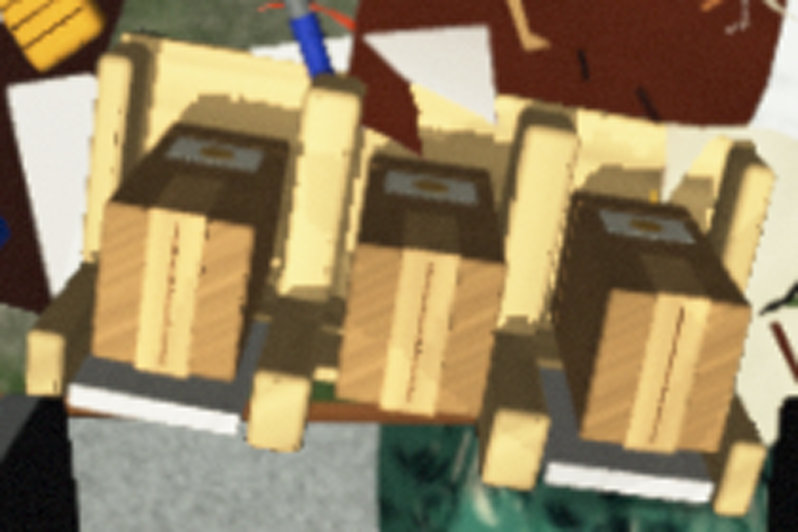

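```bash
cat > fit.py <<'E'
from h import *
from scipy.optimize import least_squares
def fit(f,locs,pix,x0,fixz=True):
    locs=np.array(locs,float);pix=np.array(pix,float)
    def W(p):
        a=np.radians(p[2]);c,s=np.cos(a),np.sin(a)
        return np.c_[p[0]+c*locs[:,0]-s*locs[:,1],p[1]+s*locs[:,0]+c*locs[:,1],locs[:,2]+(0 if fixz else p[3])]
    r=least_squares(lambda p:(proj(f,W(p))-pix).ravel(),x0,x_scale=[.01,.01,1]+([] if fixz else [.01]),loss="soft_l1")
    return r.x,(proj(f,W(r.x))-pix)
E
python3 - <<'E'
from fit import *
cr=lambda L:[(170+u/3.8,160+v/3.8) for u,v in L]
H=.111
L=[];P=[]
# dividers cheek: centre
for y0,pts in ((-.042,[(250,375),(313,372),(303,450),(248,443)]),(.042,[(488,410),(548,410),(540,490),(483,483)])):
    L+=[(.012,y0-.011,H),(.012,y0+.011,H),(.043,y0+.011,H),(.043,y0-.011,H)];P+=pts
p,r=fit("w3",L,cr(P),[.43,-.25,-5]);print("cheeks",p,np.round(r,1).tolist())
L2=[];P2=[]
for y0,pts in ((-.084,[(75,384),(243,414),(238,433),(68,405)]),(.084,[(550,463),(713,485),(710,503),(545,485)])):
    LL=[(.027,y0-.03,.116),(.027,y0+.03,.116),(.035,y0+.03,.116),(.035,y0-.03,.116)];L2+=LL;P2+=pts
    print("tmpl alone",y0,fit("w3",LL,cr(pts),[.43,-.25,-5])[0])
p2,r=fit("w3",L2,cr(P2),[.43,-.25,-5]);print("templ",p2,np.round(r,1).tolist())
p3,r=fit("w3",L+L2,cr(P+P2),[.43,-.25,-5]);print("all",p3,np.round(r,1).tolist())
for k,pts in ((3,[(107,200),(255,226),(238,380),(92,358)]),(2,[(362,243),(503,260),(487,415),(337,397)]),(1,[(612,287),(747,305),(722,452),(580,437)])):
    c,r=fit("w3",[(-.028,-.025,.121),(-.028,.025,.121),(.028,.025,.121),(.028,-.025,.121)],cr(pts),[.4,-.25,-5])
    a=np.radians(p3[2]);d=c[:2]-p3[:2];print("carton",k,c,"in sorter",d@[np.cos(a),np.sin(a)],d@[-np.sin(a),np.cos(a)],np.round(r,1).tolist())
E
```

```text
cheeks [ 0.42006076 -0.24717842 -8.88073883] [[0.1, -2.1], [0.3, 1.3], [-0.0, 1.4], [-1.9, 0.7], [1.5, -1.7], [2.1, 0.6], [-0.5, -0.4], [-1.5, -0.6]]
tmpl alone -0.084 [ 0.42092047 -0.24689717 -8.98978769]
tmpl alone 0.084 [ 0.42291344 -0.24729999 -9.00281291]
templ [ 0.42197865 -0.24678579 -9.60375303] [[-0.8, -0.1], [-0.4, 0.2], [0.2, 0.5], [0.7, -0.3], [0.2, 0.1], [0.2, -0.1], [-0.6, 0.2], [0.3, -0.5]]
all [ 0.42130755 -0.24693746 -9.41831197] [[0.3, -1.6], [0.5, 2.0], [-0.1, 2.0], [-1.9, 1.1], [1.5, -0.6], [2.1, 1.7], [-0.7, 0.7], [-1.7, 0.3], [-0.9, -0.3], [-0.5, -0.1], [0.2, 0.2], [0.6, -0.5], [0.2, -0.4], [0.3, -0.7], [-0.5, -0.5], [0.3, -1.1]]
carton 3 [ 0.39325709 -0.32484606 -8.90382159] in sorter -0.014923274195179756 -0.08144859801986384 [[-0.6, 0.1], [0.5, -0.3], [-0.1, 0.5], [0.1, -0.2]]
carton 2 [ 0.40544523 -0.24293818 -6.85964772] in sorter -0.01630293793685169 0.0013496404540163352 [[-1.6, -0.5], [2.3, -0.0], [-0.2, 0.2], [0.2, 0.4]]
carton 1 [ 0.42065318 -0.16098147 -6.98005466] in sorter -0.014711490997896998 0.08469021289113265 [[-0.4, -0.0], [2.3, -0.4], [-0.6, -0.0], [0.0, 0.5]]
```

```bash
cat >> h.py <<'E'
S=(.4215,-.247,-9.4)
def fr(F,x,y,z):
    a=np.radians(F[2]);return np.array([F[0]+np.cos(a)*x-np.sin(a)*y,F[1]+np.sin(a)*x+np.cos(a)*y,z])
def loc(F,p):
    a=np.radians(F[2]);d=np.array(p[:2])-F[:2];return np.array([d@[np.cos(a),np.sin(a)],d@[-np.sin(a),np.cos(a)]])
E
python3 - <<'E'
from h import *
print(fr(S,-.015,.084,.18))
delta((fr(S,-.015,.084,.18),Rdown(170.6)))
E
```

```text
[ 0.4204208  -0.16167805  0.18      ]
row [-9.9   8.28 16.94] [-0.07  0.1   9.8 ] rows needed 5.2
```

Call:
{"name": "send_rows", "arguments": {"targets": "-9.9 8.3 3 0 0 5;-9.9 8.3 8 0 0 9.8;-9.9 8.3 12 0 0 9.8;-9.9 8.3 16 0 0 9.8;-9.9 8.3 16.9 0 0 9.8;-9.9 8.3 16.9 0 0 9.8;-9.9 8.3 16.9 0 0 9.8;-9.9 8.3 16.9 0 0 9.8", "fingers": 6.8}}

```text
clock: 5.25
eef_pos: [0.4192, -0.1612, 0.1788]
ee_rot: [[-0.987, 0.163, -0.002], [0.163, 0.987, 0.001], [0.002, 0.0, -1.0]]
wrist_force: [0.1, -0.4, 0.9]
grip_width: 0.0677
```

```bash
python3 - <<'E'
from h import *
snap("wrist","w4",None,1.4);snap("side","s4",(120,160,290,270),4.6);st();
delta((fr(S,-.015,.084,.085),Rdown(170.6)))
E
```

```text
t5.35 p[ 0.4211 -0.1628  0.1814] yaw170.52 F[-0.5  0.7  0.1] T[-0.01 -0.05 -0.04] w0.0679 q[ -26.7    1.4  118.9   -0.    59.5 -107.2] tilt[ 0.003 -0.002]
row [0.12 0.11 9.64] [-0.08  0.21 -0.08] rows needed 2.4
```

View pics/w4.png

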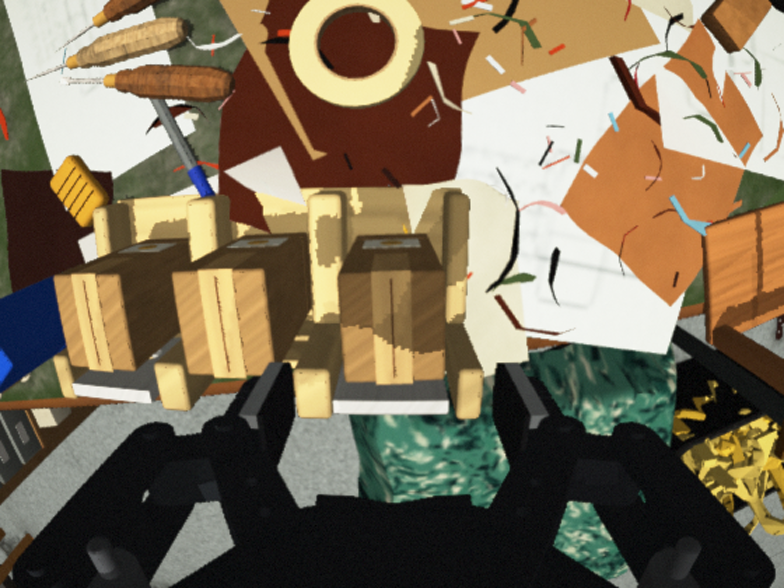

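View pics/s4.png

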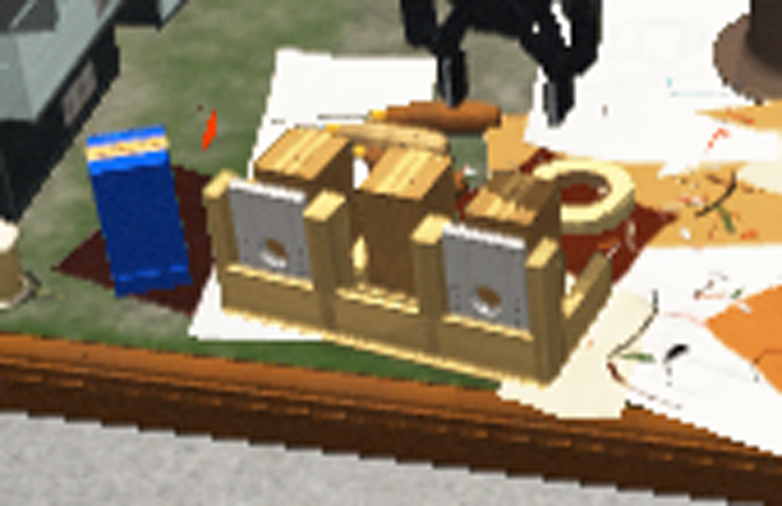

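Call:
{"name": "send_rows", "arguments": {"targets": "0.1 0.1 3.5 0 0 0;0.1 0.1 7 0 0 0;0.1 0.1 9.6 0 0 0;0.1 0.1 9.6 0 0 0;0.1 0.1 9.6 0 0 0"}}

```text
clock: 5.77
eef_pos: [0.4191, -0.1614, 0.0843]
ee_rot: [[-0.986, 0.166, 0.0], [0.166, 0.986, -0.0], [-0.0, -0.0, -1.0]]
wrist_force: [0.7, -1.3, 1.1]
grip_width: 0.0683
```

```bash
python3 - <<'E'
from h import *
snap("wrist","w5",None,1.4);st();
E
```

```text
t5.82 p[ 0.4205 -0.162   0.0855] yaw170.47 F[ 0.6 -1.   0.6] T[0.02 0.04 0.05] w0.0682 q[ -26.6   10.4  122.6   -0.    46.8 -107.1] tilt[ 0.003 -0.002]
```

View pics/w5.png

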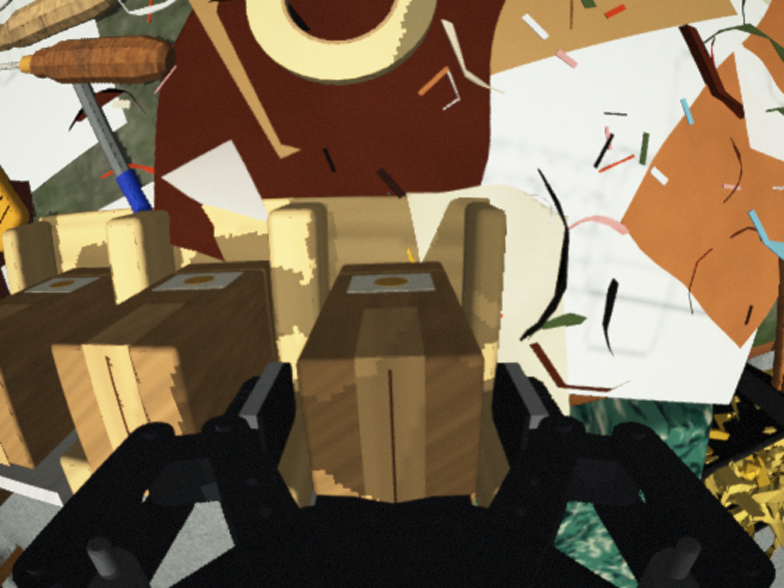

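Call:
{"name": "send_rows", "arguments": {"targets": "0 0 0 0 0 0;0 0 0 0 0 0;0 0 0 0 0 0;0 0 0 0 0 0;0 0 0 0 0 0;0 0 0 0 0 0", "fingers": 4.5, "squeeze": 30}}

```text
clock: 6.32
eef_pos: [0.4214, -0.1621, 0.0863]
ee_rot: [[-0.986, 0.165, 0.005], [0.165, 0.986, -0.003], [-0.006, -0.002, -1.0]]
wrist_force: [-0.7, 0.5, 6.4]
grip_width: 0.0503
```

Call:
{"name": "send_rows", "arguments": {"targets": "0 0 -0.5 0 0 0;0 0 -1 0 0 0;1 0 -1 0 0 0;2 0 -1 0 0 0;3 0 -1 0 0 0;4 0 -1 0 0 0;4 0 -1 0 0 0;4 0 -1 0 0 0"}}

```text
clock: 6.98
eef_pos: [0.3781, -0.1537, 0.0929]
ee_rot: [[-0.986, 0.166, -0.001], [0.166, 0.986, 0.0], [0.001, 0.0, -1.0]]
wrist_force: [-0.4, -0.6, -1.6]
grip_width: 0.0498
```

```bash
python3 - <<'E'
from h import *
snap("wrist","w6",None,1.4);snap("side","s6",(120,160,290,270),4.6);st();
E
```

```text
t7.08 p[ 0.3797 -0.1544  0.0934] yaw170.49 F[ 0.4 -1.2 -1.8] T[ 0.04 -0.01  0.02] w0.0501 q[ -28.2    5.3  127.3    0.    47.3 -108.7] tilt[ 0.001 -0.   ]
```

View pics/w6.png

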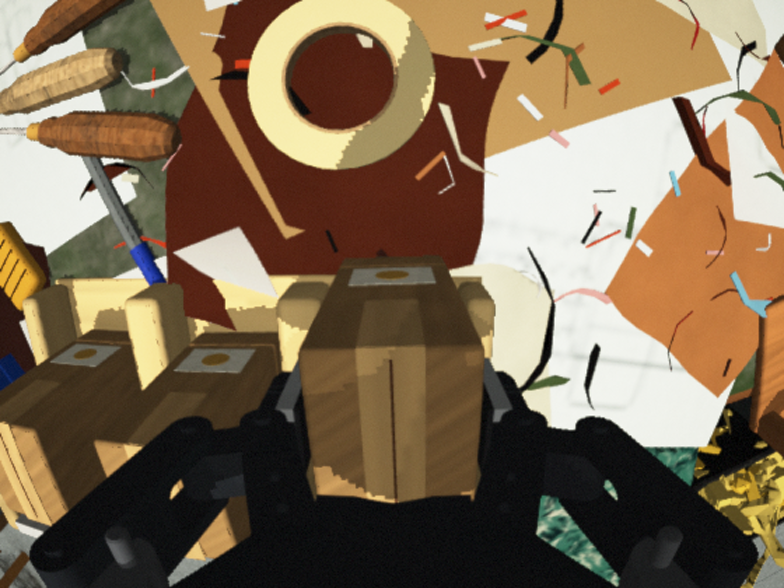

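View pics/s6.png

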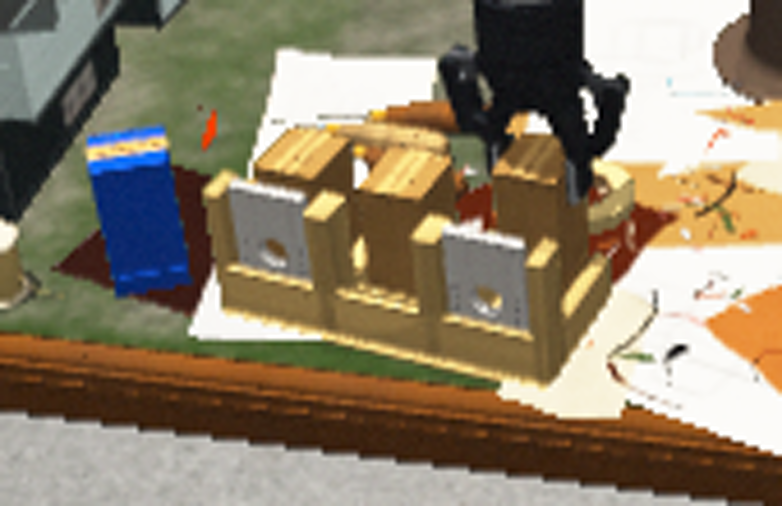

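Call:
{"name": "send_rows", "arguments": {"targets": "0 0 0.5 0 0 0;0 0 0.8 0 0 0;0 0 0.9 0 0 0;0 0 0.9 0 0 0"}}

```text
clock: 7.42
eef_pos: [0.3808, -0.1546, 0.0863]
ee_rot: [[-0.986, 0.164, 0.0], [0.164, 0.986, 0.0], [-0.0, 0.0, -1.0]]
wrist_force: [-4.3, 3.0, 17.7]
grip_width: 0.0499
```

Call:
{"name": "send_rows", "arguments": {"targets": "0 0 0 0 0 0;0 0 0 0 0 0;0 0 0 0 0 0;0 0 0 0 0 0;0 0 -3 0 0 0;0 0 -7 0 0 0;0 0 -11 0 0 0;0 0 -15 0 0 0;0 0 -15 0 0 0;0 0 -15 0 0 0", "fingers": 6.8}}

```text
clock: 8.25
eef_pos: [0.3814, -0.1552, 0.2371]
ee_rot: [[-0.986, 0.165, 0.006], [0.165, 0.986, -0.003], [-0.007, -0.002, -1.0]]
wrist_force: [-1.0, 0.5, -0.7]
grip_width: 0.0683
```

```bash
python3 - <<'E'
from h import *
snap("wrist","w7",None,1.4);snap("side","s7",(120,160,290,270),4.6);st();
for d in (80.6,-99.4):
  delta((fr(S,.031,.084,.23),Rdown(d)))
E
```

```text
t8.35 p[ 0.3786 -0.1538  0.2333] yaw170.51 F[-0.  -0.2 -1.4] T[ 0.01 -0.03  0.06] w0.0675 q[ -28.2   -7.4  120.7   -0.    66.8 -108.7] tilt[-0.001  0.001]
row [-8.85 -0.08  0.31] [-5.000e-02 -9.000e-02  8.991e+01] rows needed 12.8
row [-8.85 -0.08  0.31] [ 9.000e-02 -5.000e-02 -9.009e+01] rows needed 12.9
```

View pics/w7.png

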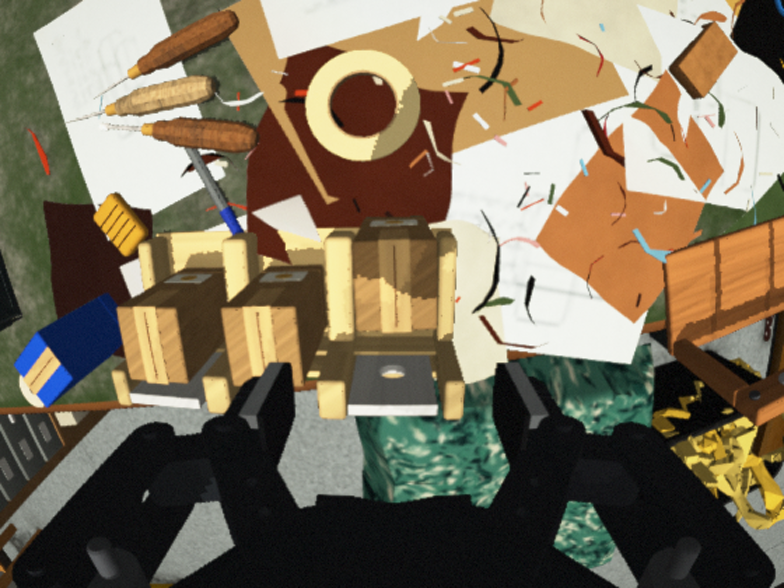

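View pics/s7.png

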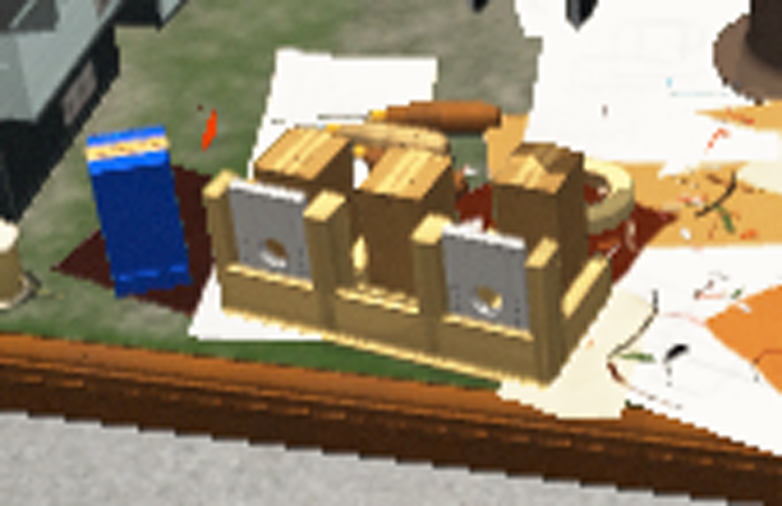

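```bash
python3 - <<'E'
from fit import *
i=np.load("pics/w7.npz")["img"]
cv2.imwrite("pics/w7c.png",cv2.resize(i[230:310,215:345],None,fx=6,fy=6,interpolation=2))
E
```

```text
(no output)
```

View pics/w7c.png

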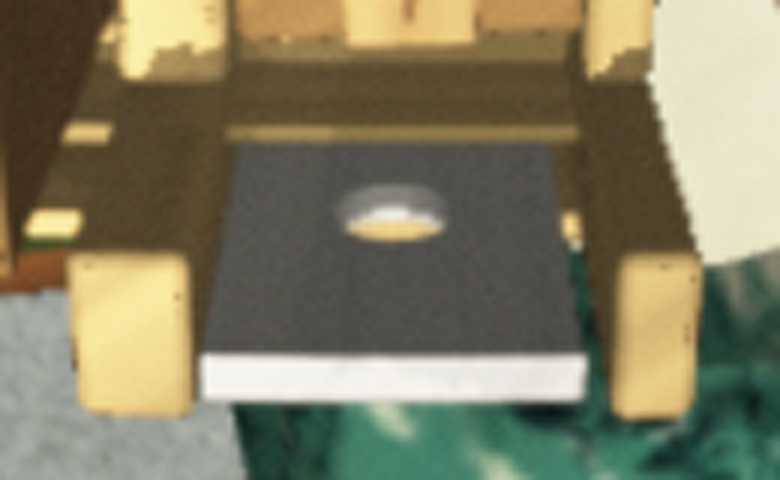

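```bash
python3 - <<'E'
from fit import *
P=[(215+u/6,230+v/6) for u,v in [(201,354),(586,354),(586,402),(202,402)]]
p,r=fit("w7",[(-.004,-.03,.116),(-.004,.03,.116),(.004,.03,.116),(.004,-.03,.116)],P,[.45,-.17,-9]);print(p,loc(S,p),np.round(r,1).tolist())
P=[(215+u/6,230+v/6) for u,v in [(68,258),(188,254),(194,412),(82,412),(620,252),(698,256),(690,415),(618,415)]]
p,r=fit("w7",[(.012,.031,.111),(.012,.053,.111),(.043,.053,.111),(.043,.031,.111),(.012,.116,.111),(.012,.133,.111),(.043,.133,.111),(.043,.116,.111)],P,[.42,-.25,-9]);print(p,np.round(r,1).tolist())
E
```

```text
[ 0.46611438 -0.16977391 -9.42077384] [0.03140228 0.08347579] [[0.0, 0.4], [0.0, 0.4], [-0.3, -0.4], [0.3, -0.4]]
[ 0.42090637 -0.24661755 -9.45645158] [[-1.6, -1.5], [1.7, -0.4], [2.1, 1.3], [-1.6, 0.7], [-2.4, -0.1], [2.6, -1.0], [1.7, 0.3], [-3.6, 0.7]]
```

Call:
{"name": "send_rows", "arguments": {"targets": "-2 0 -1 0 0 7;-4 0 -1 0 0 14;-6 0 -1 0 0 21;-8.8 0 0 0 0 28;-8.8 0 0 0 0 35;-8.8 0 0 0 0 42;-8.8 0 0 0 0 49;-8.8 0 0 0 0 56;-8.8 0 0 0 0 63;-8.8 0 0 0 0 70", "fingers": 4}}

```text
clock: 9.18
eef_pos: [0.4643, -0.1678, 0.231]
ee_rot: [[-0.176, 0.984, -0.006], [0.984, 0.176, 0.003], [0.004, -0.005, -1.0]]
wrist_force: [0.3, -0.8, 0.9]
grip_width: 0.0398
```

Call:
{"name": "send_rows", "arguments": {"targets": "0 0 0 0 0 7;0 0 0 0 0 14;0 0 0 0 0 20;0 0 0 0 0 20;0 0 0 0 0 20"}}

```text
clock: 9.6
eef_pos: [0.4648, -0.168, 0.2319]
ee_rot: [[0.162, 0.987, -0.004], [0.987, -0.162, 0.002], [0.001, -0.004, -1.0]]
wrist_force: [0.4, -0.2, -1.1]
grip_width: 0.04
```

```bash
python3 - <<'E'
from h import *
bot.read_camera("side");snap("wrist","w8",None,1.4);st();
T=[.4661,-.1698]
delta(((*T,.15),Rdown(80.6)),((*T,.086),Rdown(80.6)))
E
```

```text
t9.70 p[ 0.4654 -0.1683  0.2328] yaw80.63 F[-0.7 -0.3 -1. ] T[ 0.02 -0.02 -0.03] w0.0399 q[-24.9   3.2 110.6  -0.   66.4 -15.6] tilt[-0.002  0.001]
row [-0.14  0.12  8.28] [-0.15 -0.04  0.03] rows needed 2.0
row [-0.15  0.13 14.68] [-0.15 -0.04  0.03] rows needed 3.6
```

View pics/w8.png

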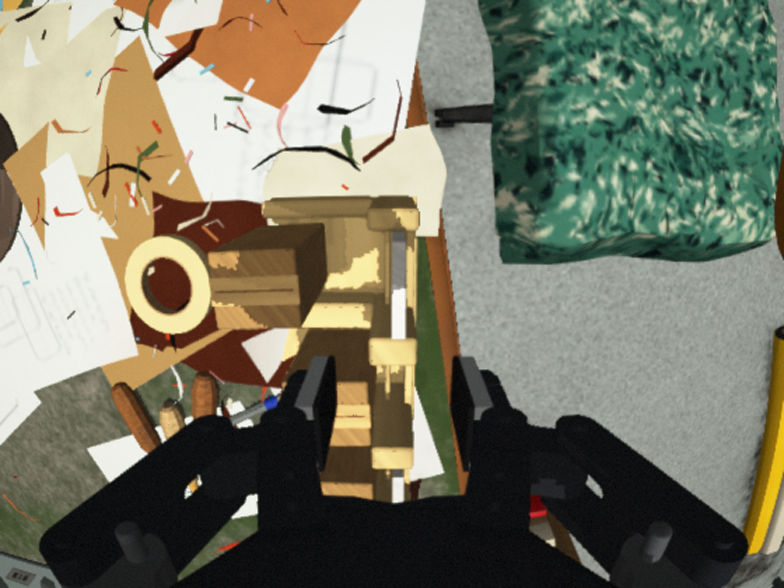

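Call:
{"name": "send_rows", "arguments": {"targets": "-0.15 0.1 4 0 0 0;-0.15 0.1 8 0 0 0;-0.15 0.1 11 0 0 0;-0.15 0.1 14.6 0 0 0;-0.15 0.1 14.6 0 0 0;-0.15 0.1 14.6 0 0 0"}}

```text
clock: 10.2
eef_pos: [0.4646, -0.1692, 0.0862]
ee_rot: [[0.164, 0.986, -0.006], [0.986, -0.164, 0.003], [0.002, -0.006, -1.0]]
wrist_force: [-0.1, -0.2, 0.7]
grip_width: 0.0401
```

```bash
python3 - <<'E'
from h import *
st();snap("wrist","w9",None,1.4);
E
```

```text
t10.20 p[ 0.4646 -0.1692  0.0862] yaw80.56 F[-0.1 -0.2  0.7] T[-0.01 -0.04  0.  ] w0.0401 q[-25.1  15.  116.5   0.   48.9 -15.6] tilt[-0.006  0.003]
```

View pics/w9.png

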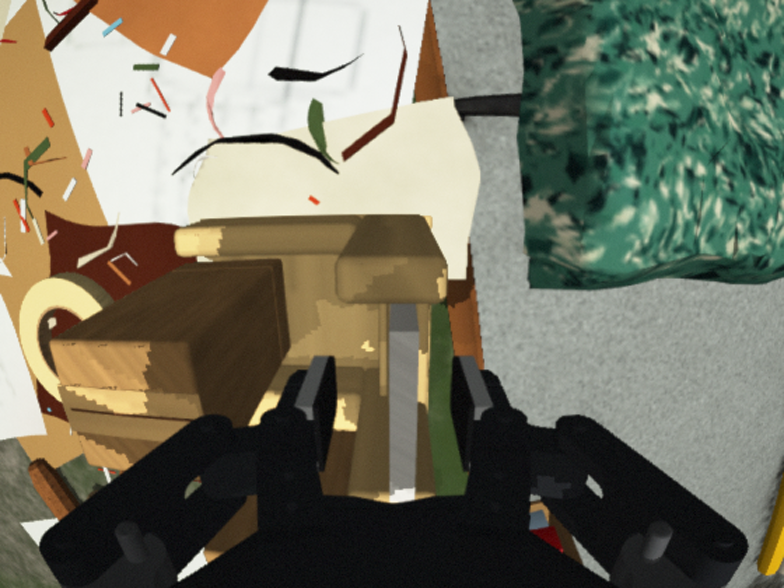

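Call:
{"name": "send_rows", "arguments": {"targets": "0 0.1 0 0 0 0;0 0.1 0 0 0 0;0 0.1 0 0 0 0;0 0.1 0 0 0 0;0 0.1 0 0 0 0;0 0.1 0 0 0 0;0 0.1 0 0 0 0;0 0.1 0 0 0 0", "fingers": 0.3, "squeeze": 50}}

```text
clock: 10.92
eef_pos: [0.4686, -0.1712, 0.091]
ee_rot: [[0.164, 0.986, 0.001], [0.986, -0.164, -0.002], [-0.001, 0.002, -1.0]]
wrist_force: [-3.0, 0.1, 7.3]
grip_width: 0.007
```

```bash
python3 - <<'E'
from h import *
st()
E
```

```text
t10.92 p[ 0.4686 -0.1712  0.091 ] yaw80.55 F[-3.   0.1  7.3] T[ 0.05  0.73 -0.01] w0.0070 q[-2.500e+01  1.470e+01  1.162e+02 -1.000e-01  4.900e+01 -1.550e+01] tilt[ 0.001 -0.002]
```

Call:
{"name": "send_rows", "arguments": {"targets": "0 0 -1 0 0 0;0 0 -2 0 0 0;0 0 -3 0 0 0;0 0 -3 0 0 0"}}

```text
clock: 11.25
eef_pos: [0.4698, -0.1713, 0.1215]
ee_rot: [[0.165, 0.986, 0.004], [0.986, -0.165, -0.002], [-0.001, 0.005, -1.0]]
wrist_force: [-0.9, -0.6, -0.5]
grip_width: 0.0071
```

```bash
python3 - <<'E'
from h import *
snap("wrist","w10",None,1.4);snap("side","s10",(120,160,290,270),4.6);st();
E
```

```text
t11.35 p[ 0.4687 -0.1708  0.1195] yaw80.51 F[ 0.3 -0.3 -1.8] T[-0.02 -0.05 -0.02] w0.0069 q[-25.   12.  115.4   0.   52.4 -15.5] tilt[ 0.002 -0.001]
```

View pics/w10.png

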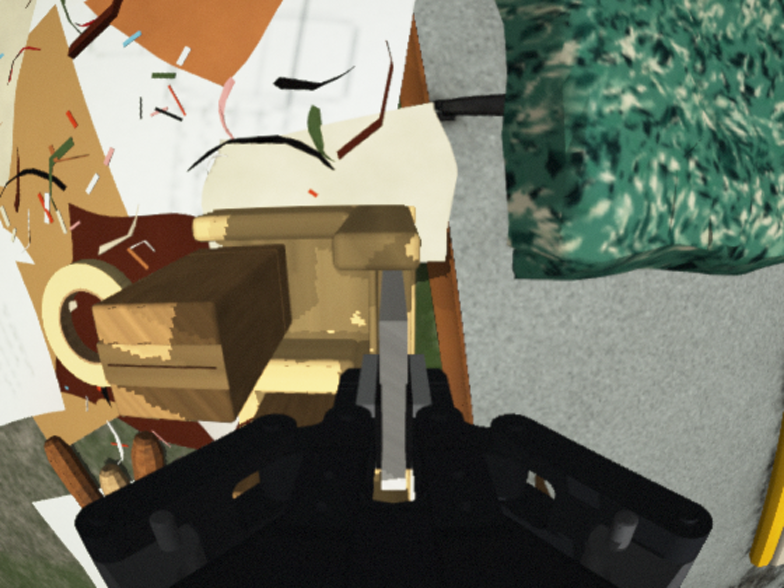

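View pics/s10.png

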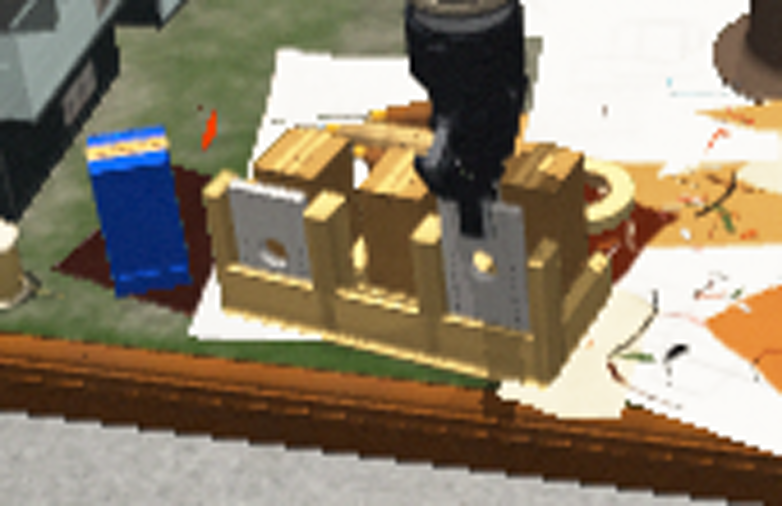

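Call:
{"name": "send_rows", "arguments": {"targets": "0 0 -3 0 0 0;0 0 -7 0 0 0;0 0 -11 0 0 0;0 0 -15 0 0 0;0 0 -19 0 0 0;0 0 -22 0 0 0;0 0 -22 0 0 0"}}

```text
clock: 11.93
eef_pos: [0.4717, -0.1721, 0.3463]
ee_rot: [[0.165, 0.986, 0.013], [0.986, -0.165, -0.006], [-0.004, 0.014, -1.0]]
wrist_force: [1.8, 0.0, 0.2]
grip_width: 0.0075
```

```bash
python3 - <<'E'
from h import *
st()
delta(((.37,.03,.36),Rdown(80.6)),((.37,.20,.36),Rdown(80.6)))
E
```

```text
t11.93 p[ 0.4717 -0.1721  0.3463] yaw80.51 F[1.8 0.  0.2] T[-0.02 -0.04  0.03] w0.0075 q[-25.   -1.8 102.4   0.   78.6 -15.5] tilt[ 0.013 -0.006]
row [ 18.25 -13.34  -1.63] [ 0.82  0.22 -0.08] rows needed 5.5
row [ 35.02 -16.14  -1.73] [ 0.82  0.22 -0.08] rows needed 9.4
```

Call:
{"name": "send_rows", "arguments": {"targets": "3.5 -2 -1 0 0 0;7 -4 -1 0 0 0;10.5 -6 -1 0 0 0;14 -8 -1 0 0 0;17.5 -10 -1 0 0 0;21 -12 -1 0 0 0;25 -14 -1 0 0 0;29 -15 -1 0 0 0;33 -16 -1 0 0 0;35 -16 -1 0 0 0"}}

```text
clock: 12.77
eef_pos: [0.3656, 0.2047, 0.3471]
ee_rot: [[0.162, 0.987, -0.002], [0.987, -0.162, 0.002], [0.002, -0.002, -1.0]]
wrist_force: [-0.0, -0.4, -0.7]
grip_width: 0.0068
```

Call:
{"name": "send_rows", "arguments": {"targets": "0 0 0 0 0 0;0 0 0 0 0 0"}}

```text
clock: 12.93
eef_pos: [0.367, 0.2018, 0.3468]
ee_rot: [[0.162, 0.987, -0.002], [0.987, -0.162, -0.002], [-0.002, -0.002, -1.0]]
wrist_force: [-0.7, -1.0, -2.2]
grip_width: 0.007
```

```bash
python3 - <<'E'
from h import *
bot.read_camera("side");snap("wrist","w11",None,1.4);st();snap("side","s11",(270,140,460,280),4.2)
for q in ["peg_1","rack","template_1_eye"]: print(q,[(d["conf"],d["point"]) for d in bot.find_in("wrist",q)])
E
```

```text
t13.03 p[0.3673 0.2004 0.3472] yaw80.51 F[-0.4 -0.4 -1.9] T[-0.06  0.03  0.  ] w0.0075 q[ 22.7 -11.6 111.   -0.   80.7  32.2] tilt[-0.002 -0.001]
peg_1 [(0.91, [0.4831, 0.2393, 0.0157])]
rack [(0.92, [0.4802, 0.2353, 0.0139])]
template_1_eye [(0.8, [0.3691, 0.2176, 0.3736])]
```

View pics/w11.png

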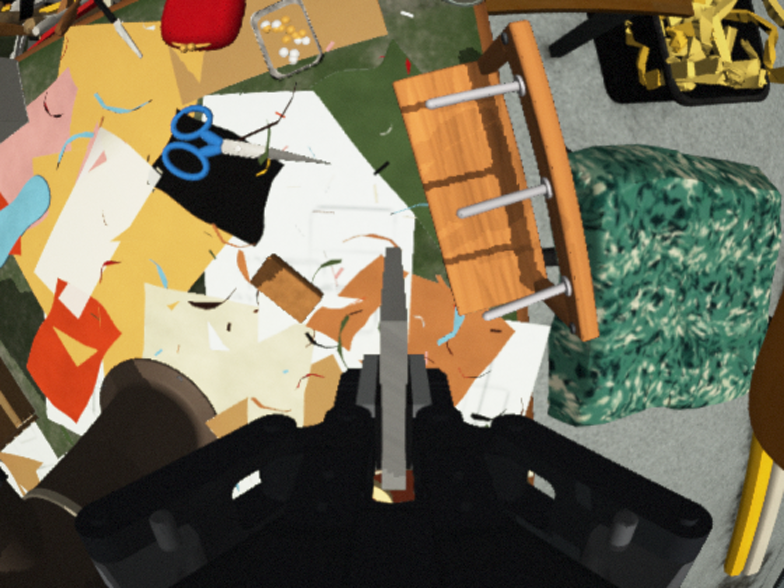

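View pics/s11.png

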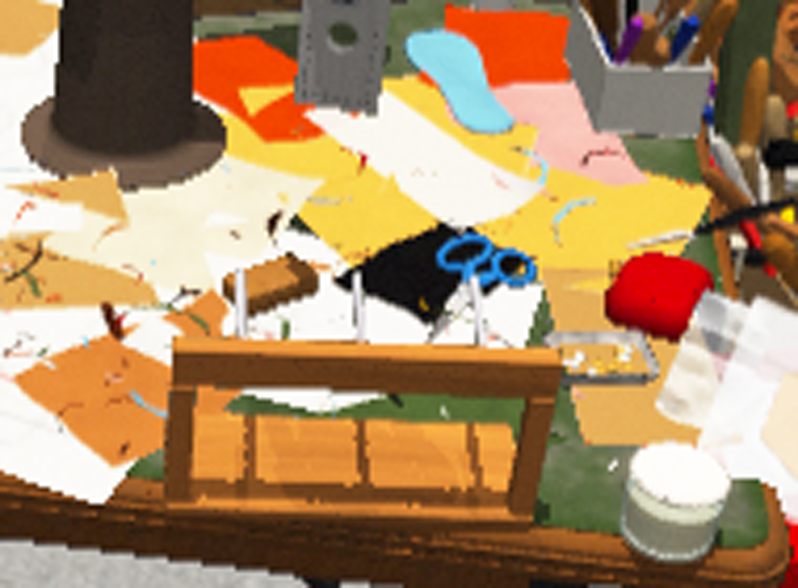

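```bash
python3 - <<'E'
from fit import *
i=np.load("pics/w11.npz")["img"]
cv2.imwrite("pics/w11c.png",cv2.resize(i[10:130,275:435],None,fx=5,fy=5,interpolation=2))
cv2.imwrite("pics/w11d.png",cv2.resize(i[120:250,300:440],None,fx=4.6,fy=4.6,interpolation=2))
E
```

```text
(no output)
```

View pics/w11c.png

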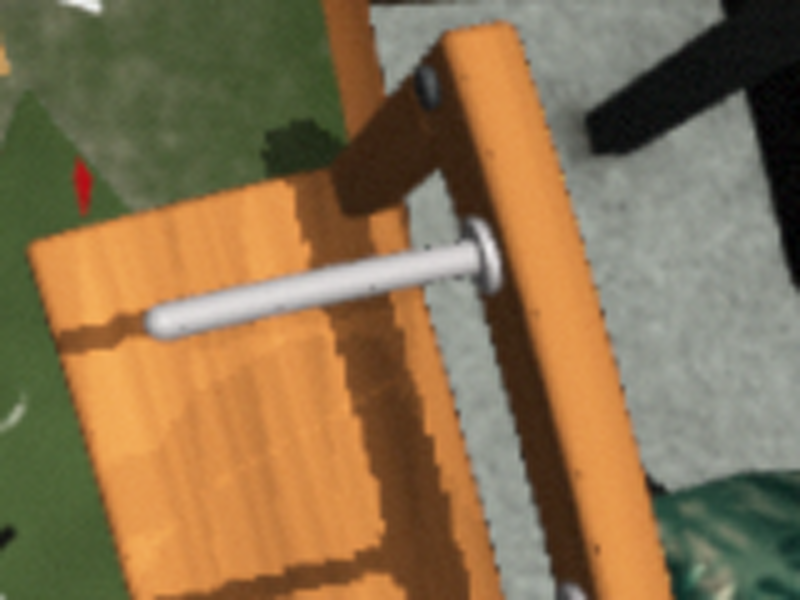

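View pics/w11d.png

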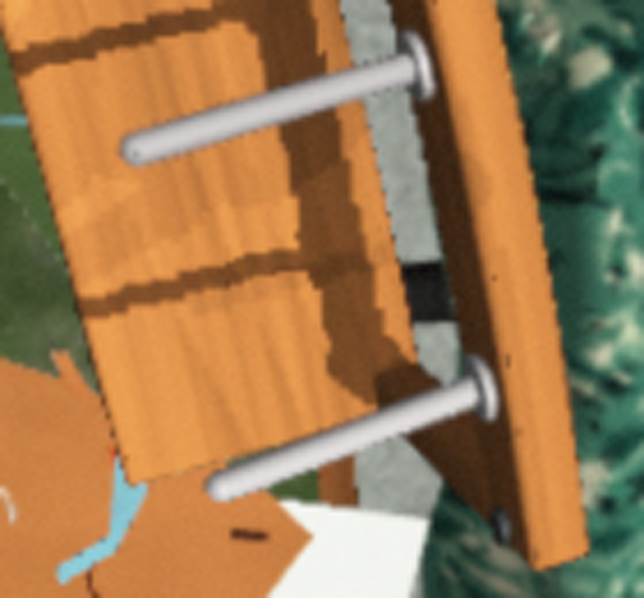

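```bash
python3 - <<'E'
from fit import *
c=lambda u,v:(275+u/5,10+v/5); d=lambda u,v:(300+u/4.6,120+v/4.6)
L=[(.041,.133,.154),(.059,.133,.154),(.041,-.133,.154),(.059,-.133,.154),(-.055,.133,.012),(-.055,-.133,.012)]
P=[c(443,38),c(512,24),d(537,568),d(588,550),c(30,247),d(132,483)]
p,r=fit("w11",L,P,[.49,.23,0]);print(p,np.round(r,1).tolist())
Q=[(-.037,.084,.0085),(-.037,0,.0085),(-.037,-.084,.0085),(.035,.084,-.0075),(.035,0,-.0075),(.035,-.084,-.0075)]
PQ=[c(155,322),d(135,150),d(218,488),c(482,257),d(414,66),d(480,389)]
p2,r=fit("w11",Q,PQ,[.49,.23,0,.12],False);print(p2,np.round(r,1).tolist())
# joint
def W(p,L,dz):
    L=np.array(L);q=np.array([fr(p,*l) for l in L]);q[:,2]+=dz;return q
res=lambda p:np.r_[(proj("w11",W(p,L,0))-P).ravel(),(proj("w11",W(p,Q,p[3]))-PQ).ravel()]
s=least_squares(res,[.49,.23,0,.12],loss="soft_l1",x_scale=[.01,.01,1,.01]);print(s.x,np.round(res(s.x),1))
E
```

```text
[0.45626901 0.23243654 7.32067078] [[-0.4, -2.4], [1.4, -2.4], [0.7, 1.6], [2.9, 1.1], [-4.3, -0.1], [-2.9, 2.7]]
[0.45764909 0.23288598 7.03918496 0.14808026] [[1.4, -0.4], [0.4, -0.0], [0.9, 0.4], [-1.5, -0.6], [-0.7, 0.2], [-0.8, 0.4]]
[0.45704238 0.23293619 7.324075   0.14907609] [ 0.2 -2.9  2.  -2.8  1.2  1.1  3.5  0.6 -3.9 -0.5 -2.4  2.3  0.6 -0.2
  0.   0.3  0.9  0.8 -2.2 -0.8 -1.   0.1 -0.7  0.4]
```

```bash
cat > ov.py <<'E'
from h import *
def rack(F,pz):
    L=[]
    def box(x0,x1,y0,y1,z0,z1):
        c=[(x,y,z) for x in(x0,x1) for y in(y0,y1) for z in(z0,z1)]
        for i in range(8):
            for j in range(i):
                if sum(a!=b for a,b in zip(c[i],c[j]))==1: L.append((fr(F,*c[i]),fr(F,*c[j])))
    box(-.055,.055,-.133,.133,0,.012);box(.041,.059,-.133,.133,.14,.154)
    for y in(.084,0,-.084): L.append((fr(F,-.037,y,pz+.0085),fr(F,.037,y,pz-.008)))
    return L
def draw(f,L,crop,sc,out):
    im=np.load("pics/"+f+".npz")["img"].copy();x0,y0,x1,y1=crop
    im=cv2.resize(im[y0:y1,x0:x1],None,fx=sc,fy=sc,interpolation=2)
    for a,b in L:
        q=((proj(f,np.array([a,b]))-[x0,y0]+.5)*sc-.5)
        cv2.line(im,tuple(int(v) for v in q[0].round()),tuple(int(v) for v in q[1].round()),(0,255,255),1)
    cv2.imwrite("pics/"+out+".png",im)
E
python3 - <<'E'
from ov import *
draw("s11",rack((.457,.233,7.3),.149),(290,190,410,270),6,"ovs")
draw("w11",rack((.457,.233,7.3),.149),(270,10,440,250),2.5,"ovw")
E
```

```text
(no output)
```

View pics/ovs.png

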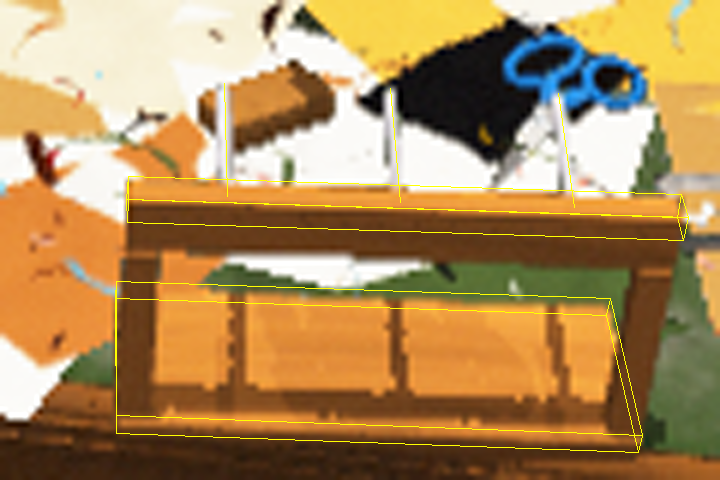

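View pics/ovw.png

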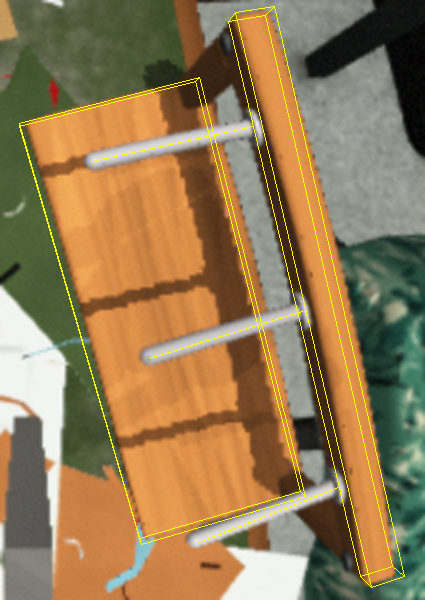

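```bash
python3 - <<'E'
from h import *
z=np.load("pics/s11.npz")
i=z["img"];cv2.imwrite("pics/s11e.png",cv2.resize(i[100:180,320:390],None,fx=7,fy=7,interpolation=2))
s=bot.read_state();n=s["ee_rot"][:,1];p=s["eef_pos"]
def ray(u,v):
    d=np.array([(u-z["c_cx"])/z["c_fx"],(v-z["c_cy"])/z["c_fy"],1]);R=z["c_R"];o=-R.T@z["c_t"];d=R.T@d
    k=((p-o)@n)/(d@n);return o+k*d
X=ray(351.7,148.3);print(X,s["ee_rot"].T@(X-p))
q=lambda zz:proj("s11",p+s["ee_rot"]@np.array([0,0,zz]))
print(q(.025),q(.083),q(-.027))
E
```

```text
[0.36825573 0.20208892 0.31839413] [ 2.02850425e-03 -9.11895202e-17  2.96966519e-02]
[[351.16653737 146.75863225]] [[349.38774131 164.03932474]] [[352.83907551 130.51021682]]
```

View pics/s11e.png

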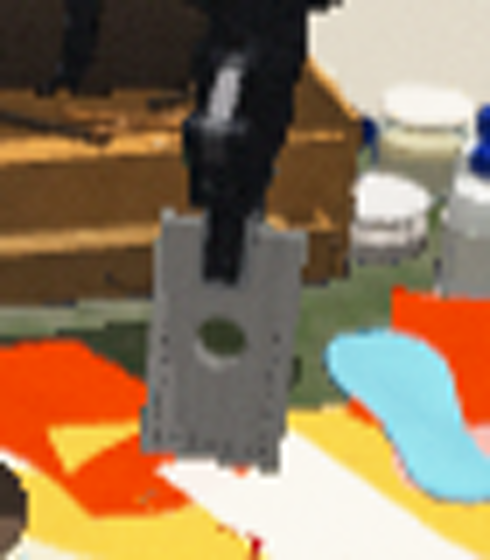

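```bash
cat >> h.py <<'E'
K=(.457,.233,7.3)
E
python3 - <<'E'
from h import *
st()
p=fr(K,-.08,-.085,.1845);print(p)
delta((p+[0,0,.06],Rdown(97.3)),(p,Rdown(97.3)))
E
```

```text
t13.23 p[0.3679 0.2001 0.3481] yaw80.39 F[-0.2 -0.6 -0.4] T[ 0.01 -0.03 -0.01] w0.0071 q[ 22.6 -11.6 110.9  -0.   80.7  32.2] tilt[-0. -0.]
[0.38844894 0.1385238  0.1845    ]
row [-5.73  3.05 10.36] [-1.000e-02  2.000e-02 -1.691e+01] rows needed 3.0
row [-5.72  3.05 16.36] [-1.000e-02  2.000e-02 -1.691e+01] rows needed 4.3
```

Call:
{"name": "send_rows", "arguments": {"targets": "-2 1 2 0 0 -6;-4 2 5 0 0 -12;-5.7 3 9 0 0 -16.9;-5.7 3 13 0 0 -16.9;-5.7 3 16.4 0 0 -16.9;-5.7 3 16.4 0 0 -16.9;-5.7 3 16.4 0 0 -16.9;-5.7 3 16.4 0 0 -16.9"}}

```text
clock: 13.9
eef_pos: [0.3897, 0.1401, 0.1862]
ee_rot: [[-0.128, 0.992, 0.003], [0.992, 0.128, 0.001], [0.0, 0.003, -1.0]]
wrist_force: [0.7, 0.3, -1.2]
grip_width: 0.0071
```

```bash
python3 - <<'E'
from ov import *
bot.read_camera("scene");snap("wrist","w12",None,1.4);st();snap("side","s12")
draw("s12",rack(K,.149),(290,160,410,270),5.5,"ovs12")
draw("w12",rack(K,.149),(0,0,560,420),1.4,"ovw12")
E
```

```text
t14.00 p[0.3906 0.1406 0.1873] yaw97.41 F[ 0.2  0.2 -1.1] T[ 0.05  0.04 -0.04] w0.0070 q[ 13.8  -3.5 123.   -0.   60.2   6.4] tilt[0.006 0.001]
```

View pics/ovs12.png

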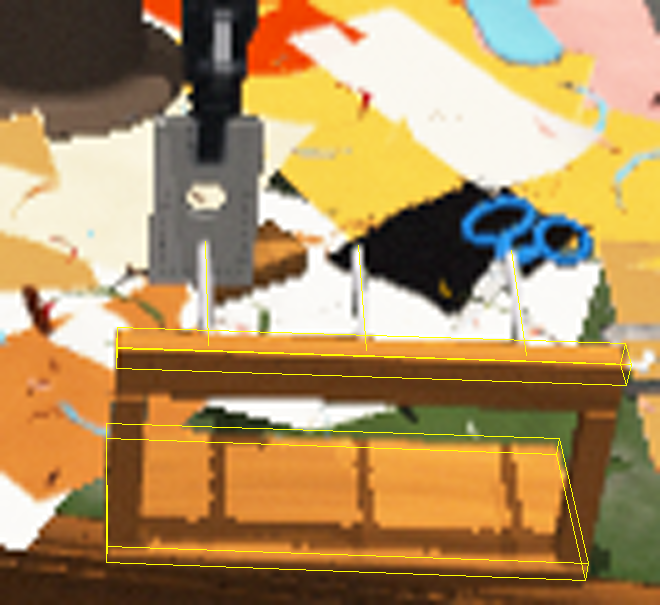

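View pics/ovw12.png

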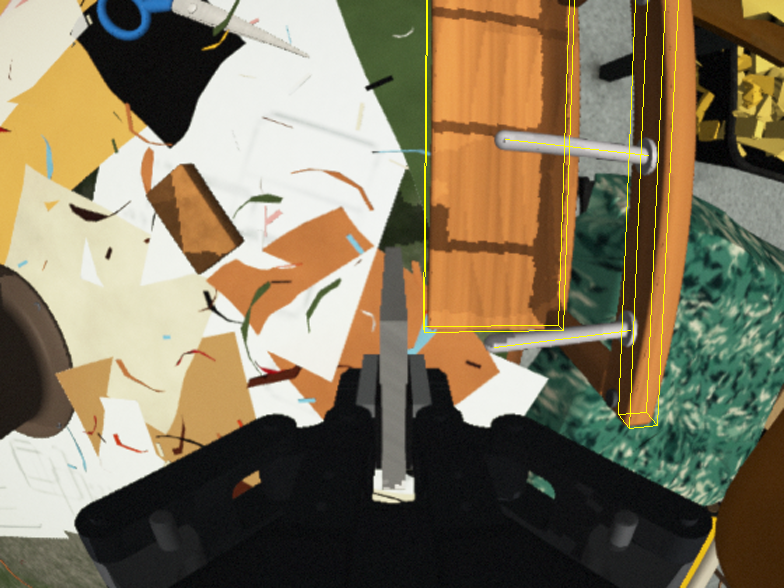

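```bash
python3 - <<'E'
from h import *
s=bot.read_state();p=s["eef_pos"];R=s["ee_rot"];print(p,loc(K,p))
e=p+R@np.array([.001,0,.027])
c=lambda u,v:np.array([(290+u/5.5),(160+v/5.5)])
print("eye obs",c(205,196),"pred",proj("s12",e))
tip=fr(K,-.037,-.084,.1575);print("tip pred",proj("s12",tip),"obs",c(204,243))
e2=fr(K,-.037,loc(K,e)[1],e[2]);print("eye moved pred",proj("s12",e2))
E
```

```text
[0.39038934 0.14064089 0.18718287] [-0.07780632 -0.08314663]
eye obs [327.27272727 195.63636364] pred [[327.10598405 195.2903556 ]]
tip pred [[326.8873924  203.36087899]] obs [327.09090909 204.18181818]
eye moved pred [[327.55818224 202.65347108]]
```

Call:
{"name": "send_rows", "arguments": {"targets": "0 1 0.3 0 0 0;0 2 0.3 0 0 0;0 3 0.3 0 0 0;0 4 0.3 0 0 0;0 5 0.5 0 0 0;0 5 0.5 0 0 0"}}

```text
clock: 14.55
eef_pos: [0.4402, 0.1468, 0.1797]
ee_rot: [[-0.129, 0.992, 0.003], [0.992, 0.129, 0.0], [0.0, 0.003, -1.0]]
wrist_force: [-0.2, -0.1, -1.9]
grip_width: 0.0069
```

```bash
python3 - <<'E'
from h import *
st();snap("wrist","w13",None,1.4);snap("side","s13",(290,160,410,270),5.5);print(loc(K,bot.read_state()["eef_pos"]))
E
```

```text
t14.55 p[0.4402 0.1468 0.1797] yaw97.39 F[-0.2 -0.1 -1.9] T[ 0.01 -0.03  0.02] w0.0069 q[ 13.1   3.1 117.4  -0.   59.4   5.7] tilt[0.003 0.   ]
[-0.03016333 -0.08346438]
```

View pics/s13.png

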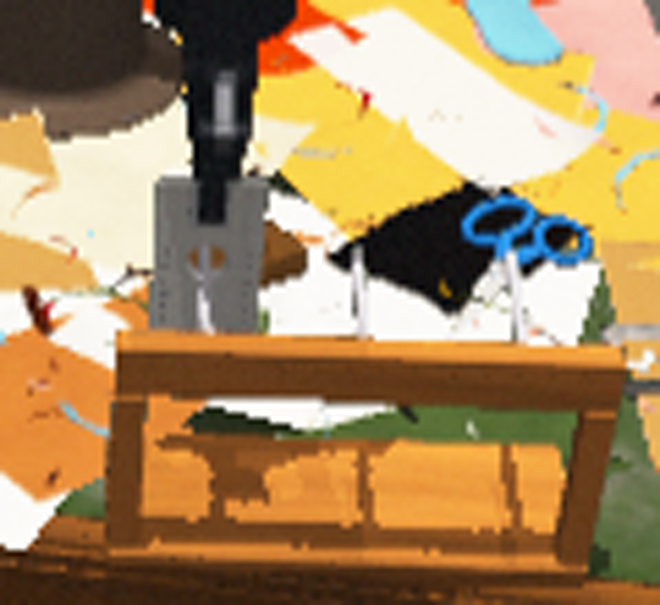

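View pics/w13.png

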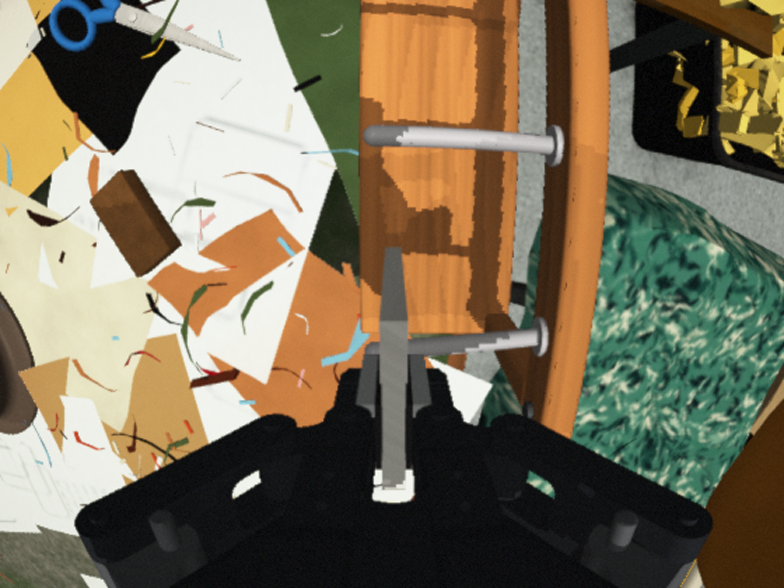

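Call:
{"name": "send_rows", "arguments": {"targets": "0 1.3 0.2 0 0 0;0 2.7 0.5 0 0 0;0 4 0.8 0 0 0;0 4 0.8 0 0 0;0 4 1.1 0 0 0;0 4 1.3 0 0 0;0 4 1.3 0 0 0;0 4 1.3 0 0 0"}}

```text
clock: 15.32
eef_pos: [0.4762, 0.1515, 0.166]
ee_rot: [[-0.129, 0.992, -0.001], [0.992, 0.129, -0.0], [-0.0, -0.001, -1.0]]
wrist_force: [0.1, -0.4, -0.8]
grip_width: 0.007
```

```bash
python3 - <<'E'
from h import *
st();snap("wrist","w14",None,1.4);snap("side","s14",(290,160,410,270),5.5);print(loc(K,bot.read_state()["eef_pos"]));st()
E
```

```text
t15.32 p[0.4762 0.1515 0.166 ] yaw97.42 F[ 0.1 -0.4 -0.8] T[-0.02 -0.03  0.  ] w0.0070 q[ 12.6   8.3 113.4   0.   58.3   5.2] tilt[-0.001 -0.   ]
[ 0.0091511  -0.08329682]
t15.42 p[0.4767 0.1515 0.1663] yaw97.41 F[-1.4  0.8 -1.3] T[0.04 0.02 0.04] w0.0075 q[ 12.6   8.3 113.4   0.   58.3   5.2] tilt[-0. -0.]
```

View pics/s14.png

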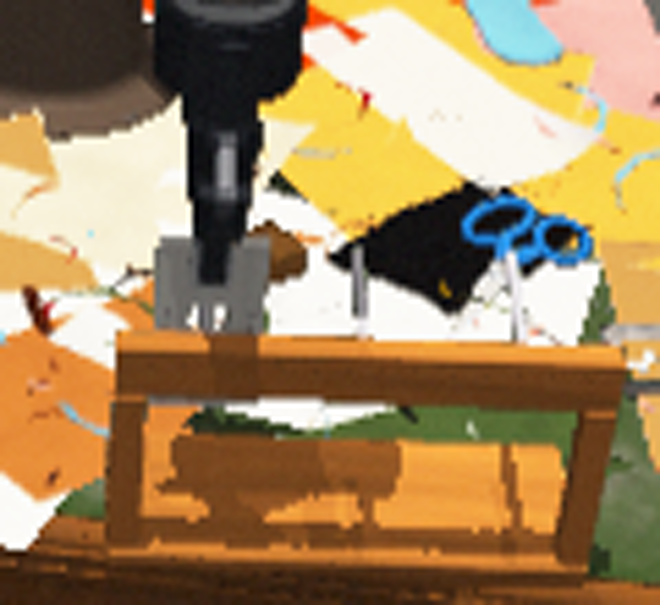

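View pics/w14.png

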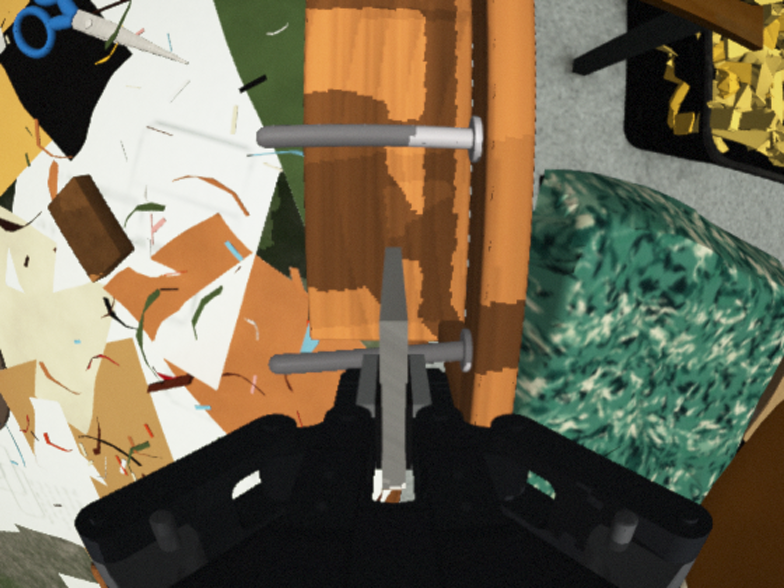

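Call:
{"name": "send_rows", "arguments": {"targets": "0 0 0.15 0 0 0;0 0 0.3 0 0 0;0 0 0.3 0 0 0"}}

```text
clock: 15.67
eef_pos: [0.4774, 0.1517, 0.1646]
ee_rot: [[-0.129, 0.992, 0.0], [0.992, 0.129, 0.0], [0.0, 0.0, -1.0]]
wrist_force: [-3.0, -0.9, 5.6]
grip_width: 0.007
```

```bash
python3 - <<'E'
from h import *
st();st()
E
```

```text
t15.67 p[0.4774 0.1517 0.1646] yaw97.41 F[-3.  -0.9  5.6] T[-0.13  0.48  0.01] w0.0070 q[ 12.6   8.5 113.4   0.   58.1   5.2] tilt[0. 0.]
t15.67 p[0.4774 0.1517 0.1646] yaw97.41 F[-3.  -0.9  5.6] T[-0.13  0.48  0.01] w0.0070 q[ 12.6   8.5 113.4   0.   58.1   5.2] tilt[0. 0.]
```

Call:
{"name": "send_rows", "arguments": {"targets": "0 0 0.1 0 0 0;0 0 0 0 0 0;0 0 0 0 0 0;0 0 0 0 0 0;0 0 0 0 0 0;0 0 -1.5 0 0 0;0 0 -3 0 0 0;0 0 -6 0 0 0;0 0 -10 0 0 0;0 0 -13 0 0 0", "fingers": 2.6}}

```text
clock: 16.5
eef_pos: [0.4774, 0.1516, 0.2954]
ee_rot: [[-0.129, 0.992, 0.001], [0.992, 0.129, 0.0], [0.0, 0.001, -1.0]]
wrist_force: [2.3, -0.4, 0.4]
grip_width: 0.0258
```

```bash
python3 - <<'E'
from h import *
st();snap("wrist","w15",None,1.4);snap("side","s15");st()
i=cv2.imread("pics/s15.png");cv2.imwrite("pics/s15.png",cv2.resize(i[150:280,120:460],None,fx=2.35,fy=2.35,interpolation=2))
E
```

```text
t16.50 p[0.4774 0.1516 0.2954] yaw97.41 F[ 2.3 -0.4  0.4] T[ 0.01 -0.08 -0.03] w0.0258 q[ 12.6   0.5 105.9  -0.   73.6   5.2] tilt[0.001 0.   ]
t16.60 p[0.4812 0.1525 0.3   ] yaw97.41 F[1.2 0.2 0.5] T[-0.03 -0.02  0.  ] w0.0261 q[ 12.6   0.3 105.6  -0.   73.4   5.2] tilt[0.013 0.003]
```

View pics/s15.png

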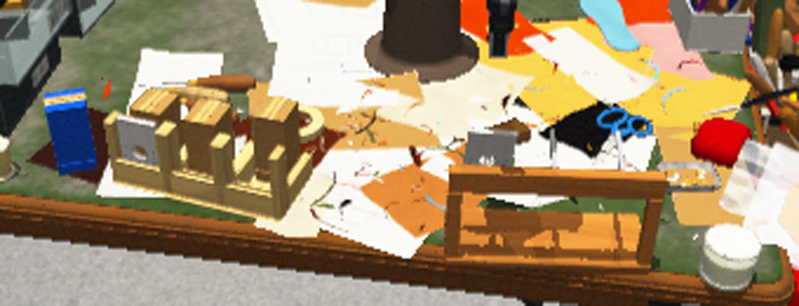

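View pics/w15.png

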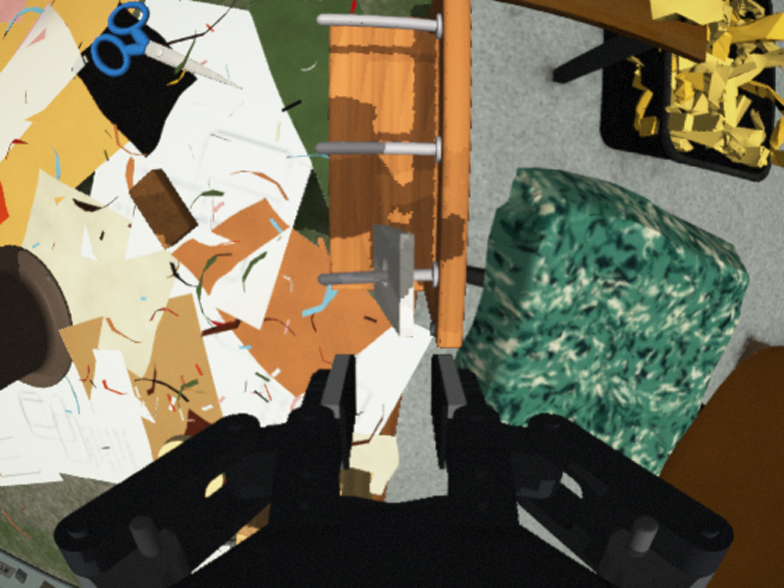

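```bash
python3 - <<'E'
from h import *
delta(((.42,.0,.33),Rdown(140)),(fr(S,-.056,.084,.23),Rdown(170.6)))
E
```

```text
row [-14.33  -8.    -3.12] [  0.73   0.21 -42.59] rows needed 6.1
row [-29.19 -14.1    6.78] [  0.68   0.42 -73.19] rows needed 10.5
```

Call:
{"name": "send_rows", "arguments": {"targets": "-2 -1 -3 0 0 -7;-5 -3 -3 0 0 -14;-8 -5 -3 0 0 -21;-11 -6 -3 0 0 -28;-14 -8 -3 0 0 -35;-17 -9 -3 0 0 -42;-20 -10 -3 0 0 -49;-23 -12 0 0 0 -56;-26 -13 3 0 0 -63;-29 -14 6 0 0 -70", "fingers": 6.8}}

```text
clock: 17.43
eef_pos: [0.3792, -0.1375, 0.2496]
ee_rot: [[-0.956, 0.294, 0.002], [0.294, 0.956, -0.001], [-0.002, -0.0, -1.0]]
wrist_force: [1.2, -0.7, -1.0]
grip_width: 0.068
```

Call:
{"name": "send_rows", "arguments": {"targets": "0 0 0 0 0 -3;0 0 0 0 0 -3;0 0 0 0 0 -3"}}

```text
clock: 17.68
eef_pos: [0.3795, -0.1361, 0.2497]
ee_rot: [[-0.968, 0.251, -0.001], [0.251, 0.968, 0.001], [0.001, 0.001, -1.0]]
wrist_force: [0.6, -0.3, 0.7]
grip_width: 0.0677
```

```bash
python3 - <<'E'
from h import *
bot.read_camera("side");st();snap("wrist","w16",None,1.4);snap("side","s16",(120,160,290,270),4.6)
delta((fr(S,-.056,.084,.23),Rdown(170.6)))
E
```

```text
t17.73 p[ 0.3802 -0.136   0.2505] yaw165.53 F[ 0.8 -0.7 -0.3] T[ 0.02 -0.04  0.  ] w0.0679 q[ -25.9   -9.2  120.2    0.    69.1 -101.4] tilt[0. 0.]
row [-0.4  -1.88  2.12] [-0.01  0.09 -4.97] rows needed 0.7
```

View pics/s16.png

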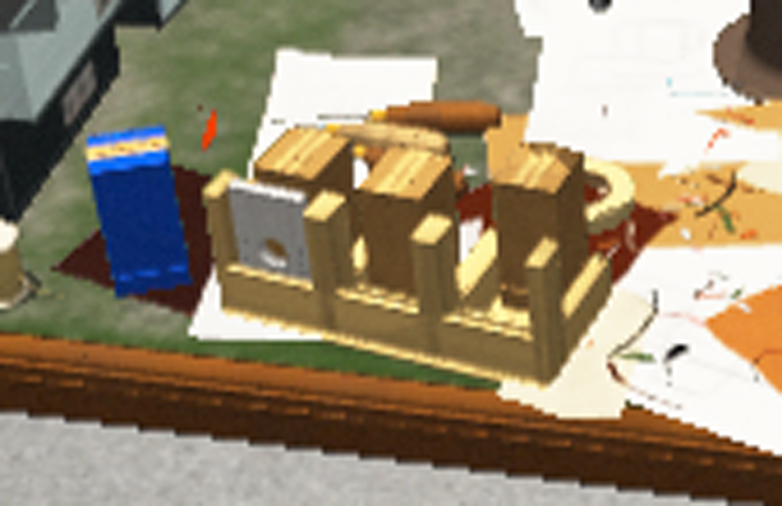

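View pics/w16.png

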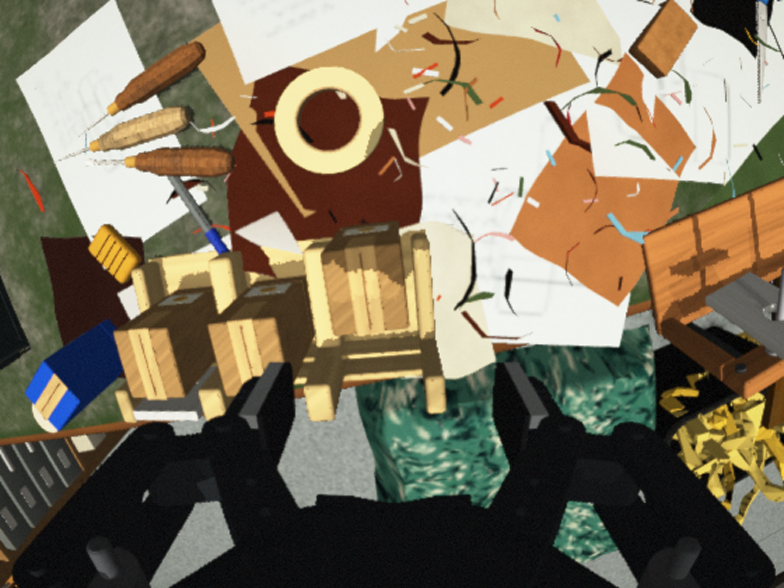

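```bash
python3 - <<'E'
from h import *
print(loc(S,[.3797,-.1544]),loc(S,[.3808,-.1546]))
delta((fr(S,-.056,.084,.16),Rdown(170.6)))
E
```

```text
[-0.0563627   0.08452956] [-0.05524481  0.0845119 ]
row [-0.39 -1.88  9.12] [-0.01  0.09 -4.97] rows needed 2.3
```

Call:
{"name": "send_rows", "arguments": {"targets": "-0.4 -1.9 4 0 0 -5;-0.4 -1.9 7 0 0 -5;-0.4 -1.9 9 0 0 -5;-0.4 -1.9 9 0 0 -5"}}

```text
clock: 18.17
eef_pos: [0.3762, -0.1533, 0.1569]
ee_rot: [[-0.987, 0.163, -0.007], [0.163, 0.987, 0.004], [0.008, 0.003, -1.0]]
wrist_force: [-0.7, 0.1, -1.2]
grip_width: 0.0678
```

```bash
python3 - <<'E'
from h import *
bot.read_camera("side");st();snap("wrist","w17",None,1.4)
delta((fr(S,-.056,.084,.086),Rdown(170.6)))
E
```

```text
t18.22 p[ 0.3778 -0.1541  0.159 ] yaw170.66 F[-0.7 -0.4  0.4] T[-0.02  0.02  0.  ] w0.0679 q[ -28.3   -1.5  124.8    0.    56.9 -109. ] tilt[-0.004  0.002]
row [-0.05  0.01  7.48] [ 0.01 -0.02  0.06] rows needed 1.8
```

View pics/w17.png

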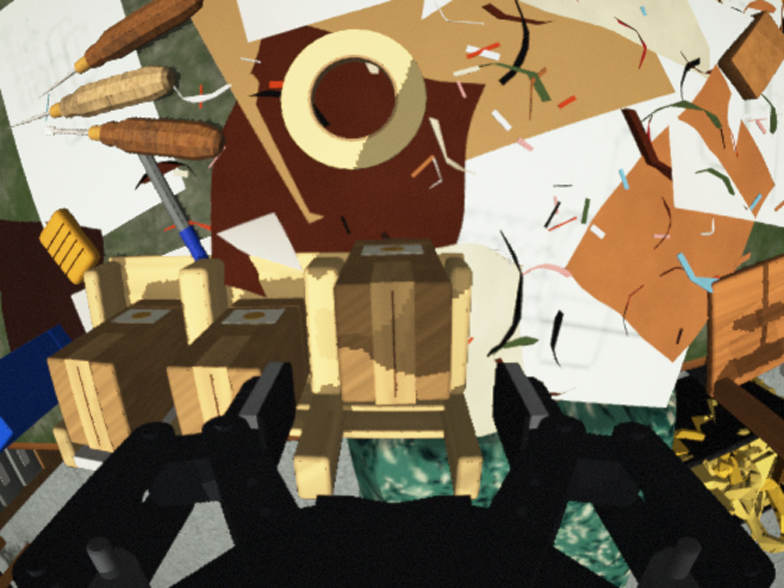

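Call:
{"name": "send_rows", "arguments": {"targets": "0 0 4 0 0 0;0 0 7.4 0 0 0;0 0 7.4 0 0 0;0 0 7.4 0 0 0"}}

```text
clock: 18.6
eef_pos: [0.3791, -0.1551, 0.0869]
ee_rot: [[-0.987, 0.163, -0.001], [0.163, 0.987, 0.001], [0.002, 0.001, -1.0]]
wrist_force: [0.2, -1.0, 1.0]
grip_width: 0.0682
```

Call:
{"name": "send_rows", "arguments": {"targets": "0 0 0 0 0 0;0 0 0 0 0 0;0 0 0 0 0 0;0 0 0 0 0 0;0 0 0 0 0 0;0 0 0 0 0 0;0 0 -0.4 0 0 0;0 0 -0.8 0 0 0;0 0 -0.8 0 0 0", "fingers": 4.5, "squeeze": 30}}

```text
clock: 19.35
eef_pos: [0.3798, -0.1561, 0.0957]
ee_rot: [[-0.987, 0.163, 0.002], [0.163, 0.987, -0.002], [-0.002, -0.001, -1.0]]
wrist_force: [0.1, -0.2, -2.3]
grip_width: 0.0501
```

```bash
python3 - <<'E'
from h import *
st();bot.read_camera("side");st();snap("wrist","w18",None,1.4)
delta((fr(S,-.014,.084,.094),Rdown(170.6)))
E
```

```text
t19.35 p[ 0.3798 -0.1561  0.0957] yaw170.62 F[ 0.1 -0.2 -2.3] T[-0.08  0.01  0.  ] w0.0501 q[ -28.4    5.1  127.2   -0.    47.6 -109. ] tilt[ 0.002 -0.002]
t19.40 p[ 0.3795 -0.1559  0.0952] yaw170.61 F[ 0.  -0.3 -2.5] T[0.01 0.   0.  ] w0.0497 q[ -28.4    5.1  127.2   -0.    47.5 -109. ] tilt[ 0.002 -0.001]
row [-4.27  0.08  0.08] [-0.03  0.04  0.01] rows needed 1.0
```

View pics/w18.png

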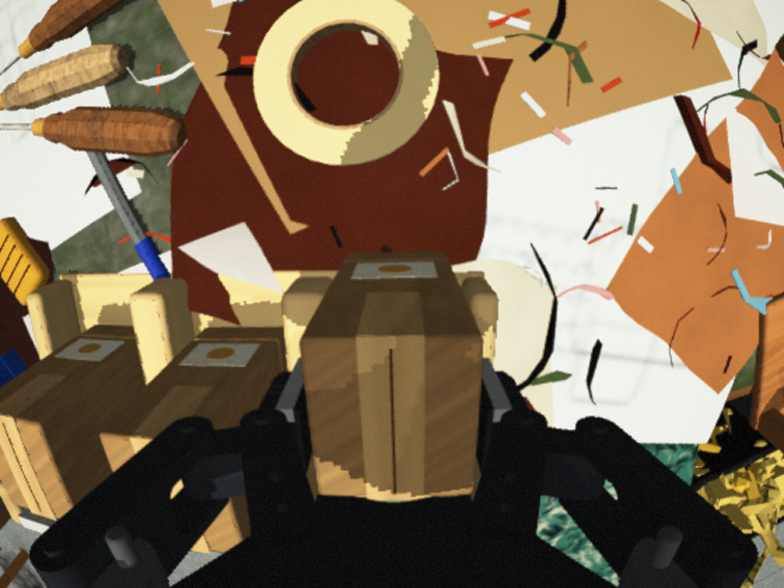

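```bash
python3 - <<'E'
from fit import *
for f,P,dz in (("w5",[(300,355),(480,355)],0),("w6",[(301,347),(481,345)],.0085),("w18",[(303,336),(481,334)],.0095)):
    p,r=fit(f,[(-.028,-.025,.121+dz),(-.028,.025,.121+dz)],np.array(P)/1.4,[.4,-.16,-9])
    z=np.load(f"pics/{f}.npz");print(f,p,loc(S,p),"tcp",loc(S,z["p"]),np.round(r,1).tolist())
E
```

```text
w5 [ 0.42031632 -0.1628276  -9.49207093] [-0.01491533  0.08284882] tcp [-0.01629339  0.08402318] [[-5.5, 0.1], [4.7, 0.1]]
w6 [ 0.37695555 -0.15422702 -8.86447695] [-0.05909855  0.08425197] tcp [-0.05803744  0.08493056] [[-6.1, 0.1], [5.0, 0.1]]
w18 [ 0.37583417 -0.1557082  -8.71748088] [-0.05996296  0.08260753] tcp [-0.05628902  0.08299934] [[-6.6, 0.1], [5.5, 0.1]]
```

Call:
{"name": "send_rows", "arguments": {"targets": "-1 0 0 0 0 0;-2 0 0 0 0 0;-3 0.1 0 0 0 0;-4 0.1 0 0 0 0;-4.5 0.1 0 0 0 0;-4.5 0.1 0 0 0 0;-4.5 0.1 0.5 0 0 0;-4.5 0.1 0.8 0 0 0;-4.5 0.1 0.8 0 0 0"}}

```text
clock: 20.2
eef_pos: [0.4254, -0.161, 0.0887]
ee_rot: [[-0.986, 0.165, 0.003], [0.165, 0.986, 0.002], [-0.002, 0.003, -1.0]]
wrist_force: [0.0, 6.4, 15.3]
grip_width: 0.0499
```

```bash
python3 - <<'E'
from h import *
st();bot.read_camera("side");st();print(loc(S,bot.read_state()["eef_pos"]))
E
```

```text
t20.20 p[ 0.4254 -0.161   0.0887] yaw170.53 F[ 0.   6.4 15.3] T[ 1.33 -0.06  0.16] w0.0499 q[ -26.4   10.6  121.9    0.3   47.5 -107.1] tilt[0.003 0.002]
t20.25 p[ 0.4254 -0.161   0.0886] yaw170.53 F[-0.4  6.7 14.8] T[ 1.32 -0.03  0.18] w0.0498 q[ -26.3   10.5  121.9    0.3   47.5 -107.1] tilt[0.003 0.002]
[-0.01020851  0.0854805 ]
```

Call:
{"name": "send_rows", "arguments": {"targets": "0 0 0 0 0 0;0 0 0 0 0 0;0 0 0 0 0 0;0 0 0 0 0 0;0 0 -4 0 0 0;0 0 -8 0 0 0;0 0 -12 0 0 0;0 0 -16 0 0 0;0 0 -16 0 0 0;0 0 -16 0 0 0", "fingers": 6.8}}

```text
clock: 21.08
eef_pos: [0.4254, -0.163, 0.2493]
ee_rot: [[-0.987, 0.163, 0.006], [0.163, 0.987, -0.003], [-0.006, -0.002, -1.0]]
wrist_force: [-0.7, -0.2, -0.9]
grip_width: 0.068
```

```bash
python3 - <<'E'
from h import *
bot.read_camera("side");bot.read_camera("side");st();snap("wrist","w19");snap("side","s19",(120,160,290,270),4.6)
i=cv2.imread("pics/w19.png")
cv2.imwrite("pics/w19c.png",cv2.resize(i[150:300,60:340],None,fx=2.8,fy=2.8,interpolation=2))
E
```

```text
t21.18 p[ 0.4227 -0.1616  0.2453] yaw170.60 F[-0.5  0.  -0.2] T[-0.01  0.01 -0.02] w0.0679 q[ -26.4   -2.7  114.9   -0.    67.9 -107. ] tilt[-0.002  0.001]
```

View pics/s19.png

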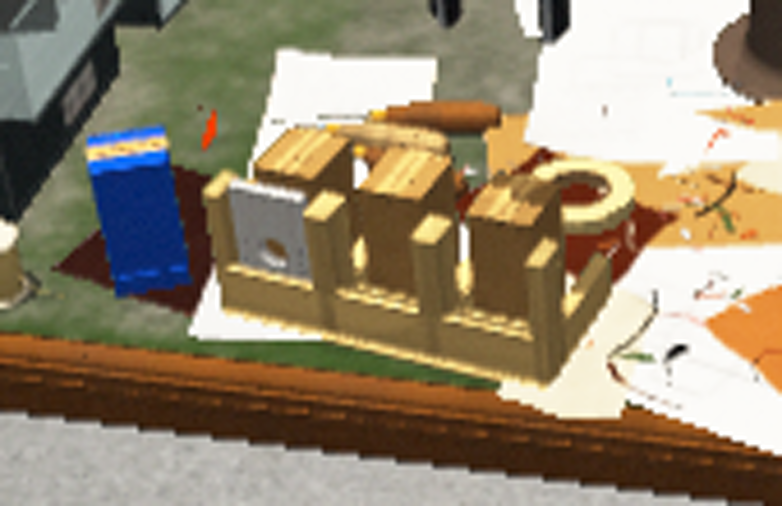

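View pics/w19c.png

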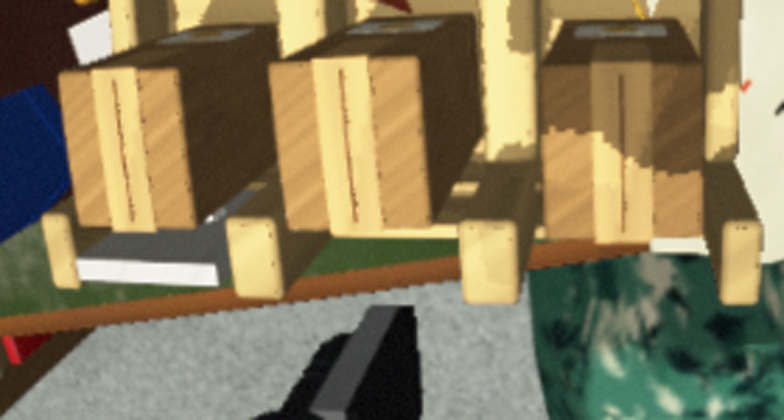

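```bash
python3 - <<'E'
from fit import *
for k,P in ((1,[(543,65),(700,65),(703,238),(544,236)]),(2,[(270,63),(418,58),(432,225),(288,232)]),(3,[(60,72),(182,68),(196,225),(78,228)])):
    p,r=fit("w19",[(-.028,-.025,.121),(-.028,.025,.121),(.028,.025,.121),(.028,-.025,.121)],np.array(P)/2.8+[60,150],[.4,-.16,-9])
    print(k,p,loc(S,p),np.round(r,1).tolist())
E
```

```text
1 [ 0.42273567 -0.15987791 -9.31548991] [-0.01301022  0.08615404] [[-1.3, -0.7], [2.7, -0.7], [-0.0, 0.6], [-0.1, 1.4]]
2 [ 0.40651857 -0.24391636 -8.05365868] [-0.0152839   0.00059537] [[-1.3, -0.1], [0.6, -1.0], [0.6, 2.0], [-0.4, 0.0]]
3 [  0.39388858  -0.32472866 -10.42564201] [-0.01454555 -0.0811946 ] [[-0.8, -0.4], [-0.3, -0.1], [0.9, 2.5], [0.2, -0.5]]
```

```bash
python3 - <<'E'
from h import *
delta((fr(S,-.015,-.082,.22),Rdown(170.6)),(fr(S,-.015,-.082,.18),Rdown(170.6)))
E
```

```text
row [  0.14 -16.68   2.39] [ 0.07 -0.26  0.  ] rows needed 4.1
row [  0.12 -16.68   6.39] [ 0.07 -0.26  0.  ] rows needed 4.4
```

Call:
{"name": "send_rows", "arguments": {"targets": "0 -4 0 0 0 0;0 -8 0 0 0 0;0.1 -12 0.5 0 0 0;0.1 -16.5 2.5 0 0 0;0.1 -16.5 5 0 0 0;0.1 -16.5 6.5 0 0 0;0.1 -16.5 6.5 0 0 0;0.1 -16.5 6.5 0 0 0"}}

```text
clock: 21.95
eef_pos: [0.394, -0.3231, 0.1787]
ee_rot: [[-0.986, 0.164, -0.005], [0.164, 0.986, 0.005], [0.005, 0.004, -1.0]]
wrist_force: [0.2, -0.6, 0.6]
grip_width: 0.0681
```

```bash
python3 - <<'E'
from h import *
bot.read_camera("side");st();snap("wrist","w20",None,1.4)
delta((fr(S,-.015,-.082,.086),Rdown(170.6)))
E
```

```text
t22.00 p[ 0.3952 -0.3238  0.1803] yaw170.62 F[ 0.  -0.6  0.2] T[ 0.01 -0.03 -0.02] w0.0678 q[ -44.2    8.5  111.3    0.    60.4 -124.8] tilt[-0.002  0.002]
row [ 0.24 -0.16  9.55] [ 0.01 -0.01  0.04] rows needed 2.3
```

View pics/w20.png

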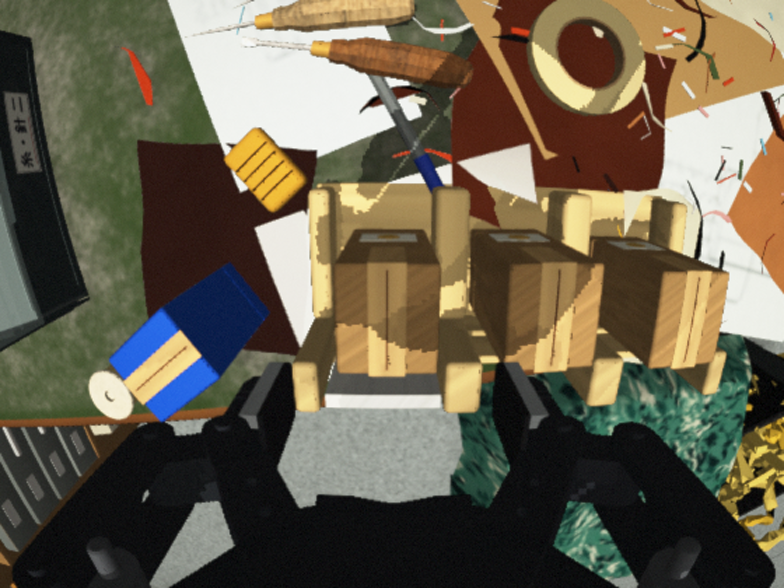

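Call:
{"name": "send_rows", "arguments": {"targets": "0.2 -0.3 3.5 0 0 0;0.2 -0.3 7 0 0 0;0.2 -0.3 9.5 0 0 0;0.2 -0.3 9.5 0 0 0;0.2 -0.3 9.5 0 0 0"}}

```text
clock: 22.47
eef_pos: [0.3933, -0.3264, 0.0865]
ee_rot: [[-0.987, 0.162, -0.001], [0.162, 0.987, 0.001], [0.001, 0.001, -1.0]]
wrist_force: [-0.3, -0.7, 0.2]
grip_width: 0.0684
```

```bash
python3 - <<'E'
from h import *
snap("wrist","w21",None,1.4);st();print(loc(S,bot.read_state()["eef_pos"]))
E
```

```text
t22.52 p[ 0.3945 -0.3277  0.088 ] yaw170.66 F[ 0.9 -0.2  1.1] T[-0.02  0.04  0.01] w0.0679 q[ -44.6   16.3  114.5    0.    49.1 -125.2] tilt[ 0.002 -0.002]
[-0.01347217 -0.08401202]
```

View pics/w21.png

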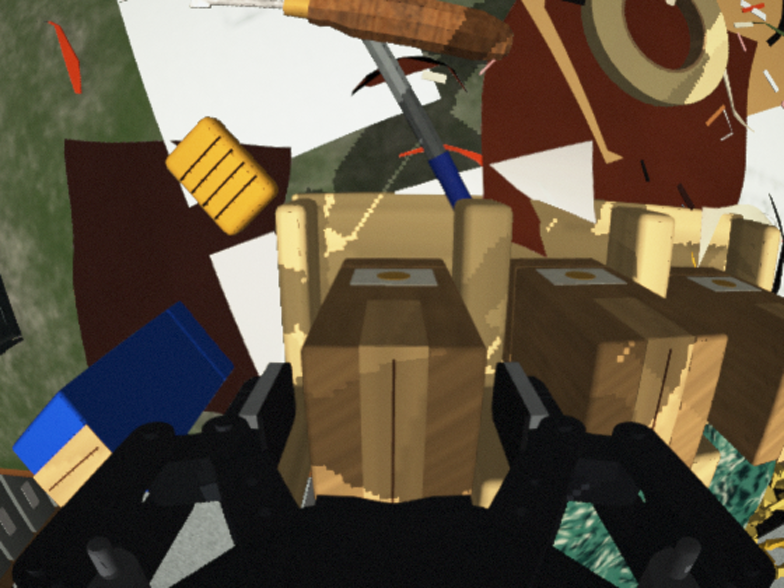

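Call:
{"name": "send_rows", "arguments": {"targets": "0 0 0 0 0 0;0 0 0 0 0 0;0 0 0 0 0 0;0 0 0 0 0 0;0 0 0 0 0 0;0 0 0 0 0 0", "fingers": 4.5}}

```text
clock: 23.02
eef_pos: [0.3953, -0.3285, 0.0893]
ee_rot: [[-0.987, 0.163, 0.004], [0.163, 0.987, -0.003], [-0.005, -0.002, -1.0]]
wrist_force: [1.3, 1.8, 6.2]
grip_width: 0.0496
```

Call:
{"name": "send_rows", "arguments": {"targets": "0 0 -0.5 0 0 0;0 0 -0.8 0 0 0;1 0 -0.8 0 0 0;2 0 -0.8 0 0 0;3 0 -0.8 0 0 0;3.8 0 -0.8 0 0 0;3.8 0 -0.8 0 0 0;3.8 0 -0.5 0 0 0;3.8 0 -0.1 0 0 0;3.8 0 -0.1 0 0 0"}}

```text
clock: 23.85
eef_pos: [0.3586, -0.3221, 0.0903]
ee_rot: [[-0.986, 0.166, 0.005], [0.166, 0.986, -0.001], [-0.005, 0.0, -1.0]]
wrist_force: [1.2, 4.8, 13.7]
grip_width: 0.0497
```

```bash
python3 - <<'E'
from h import *
snap("wrist","w22",None,1.4);snap("side","s22",(120,160,290,270),4.6);st();print(loc(S,bot.read_state()["eef_pos"]))
E
```

```text
t23.95 p[ 0.3587 -0.3221  0.0904] yaw170.46 F[ 1.6  3.4 11.9] T[ 1.33 -0.07 -0.17] w0.0496 q[ -47.2   13.   118.5    0.2   48.3 -127.8] tilt[ 0.005 -0.001]
[-0.0496882  -0.08432296]
```

View pics/w22.png

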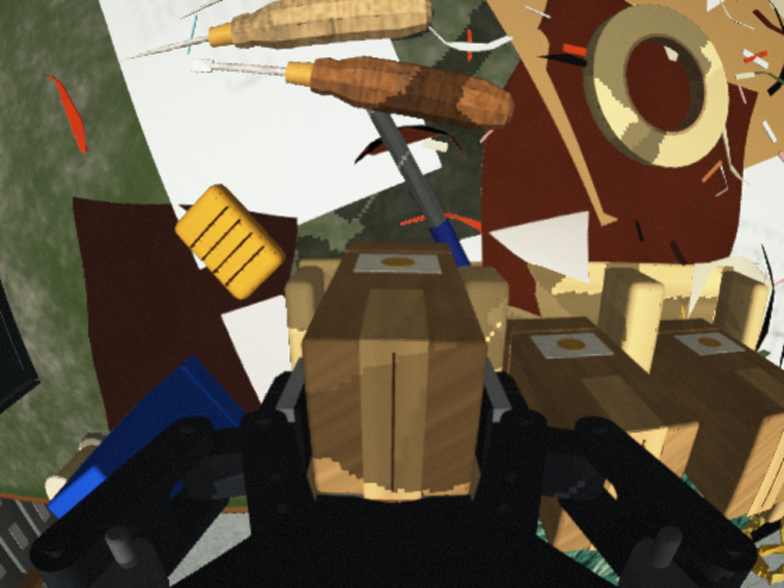

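View pics/s22.png

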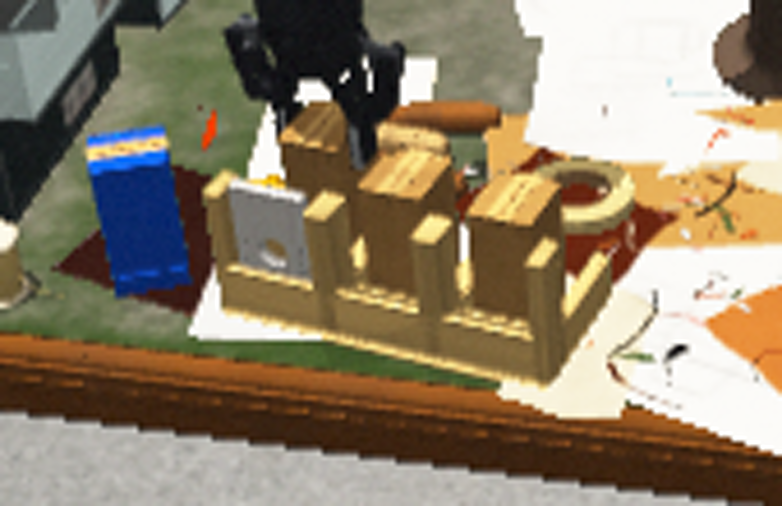

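Call:
{"name": "send_rows", "arguments": {"targets": "0 0 0 0 0 0;0 0 0 0 0 0;0 0 0 0 0 0;0 0 0 0 0 0;0 0 -4 0 0 0;0 0 -8 0 0 0;0 0 -12 0 0 0;0 0 -14.5 0 0 0;0 0 -14.5 0 0 0;0 0 -14.5 0 0 0", "fingers": 6.8}}

```text
clock: 24.78
eef_pos: [0.3567, -0.322, 0.2342]
ee_rot: [[-0.987, 0.163, 0.003], [0.163, 0.987, -0.003], [-0.003, -0.003, -1.0]]
wrist_force: [1.1, 0.2, -0.8]
grip_width: 0.0682
```

```bash
python3 - <<'E'
from h import *
bot.read_camera("side");bot.read_camera("side");snap("wrist","w23");st()
i=cv2.imread("pics/w23.png");cv2.imwrite("pics/w23c.png",cv2.resize(i[140:330,190:390],None,fx=3.8,fy=3.1,interpolation=2))
delta((fr(S,.0314,-.0845,.23),Rdown(80.6)))
E
```

```text
t24.93 p[ 0.3547 -0.3199  0.2304] yaw170.61 F[-0.4  0.8 -0.3] T[-0.01  0.01  0.  ] w0.0680 q[ -47.3    1.3  112.8   -0.    66.1 -127.9] tilt[-0.003  0.003]
row [-8.54 -0.17  0.01] [-3.0e-02 -2.5e-01  9.0e+01] rows needed 12.9
```

View pics/w23c.png

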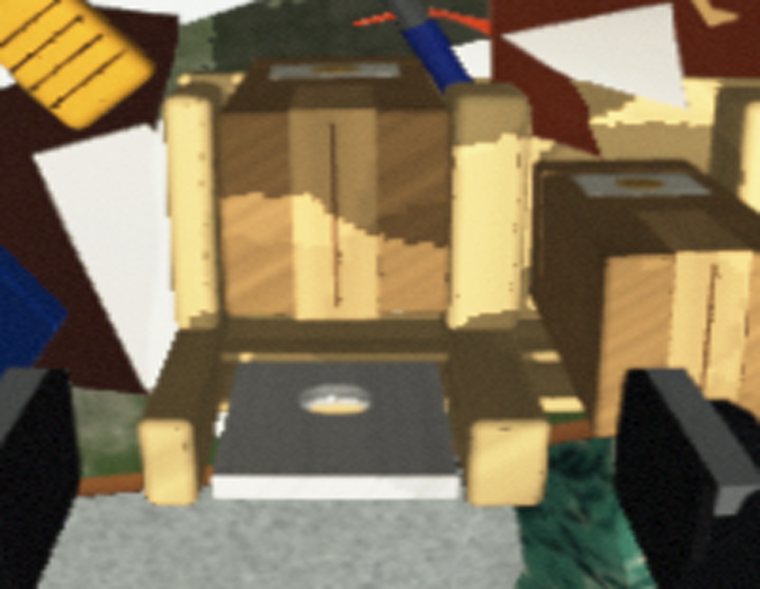

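```bash
python3 - <<'E'
from fit import *
P=[(190+u/3.8,140+v/3.1) for u,v in [(214,476),(458,476),(458,498),(214,498)]]
p,r=fit("w23",[(-.004,-.03,.116),(-.004,.03,.116),(.004,.03,.116),(.004,-.03,.116)],P,[.45,-.33,-9]);print(p,loc(S,p),np.round(r,1).tolist())
delta(((p[0],p[1],.23),Rdown(80.6)))
E
```

```text
[ 0.43887832 -0.3360456  -9.38793121] [ 0.03168843 -0.08501158] [[-0.6, -0.1], [0.6, -0.1], [0.2, 0.1], [-0.2, 0.1]]
row [-8.57 -0.22  0.01] [-3.0e-02 -2.5e-01  9.0e+01] rows needed 12.9
```

Call:
{"name": "send_rows", "arguments": {"targets": "-2 0 -1 0 0 7;-4 -0.2 -1 0 0 14;-6 -0.2 -1 0 0 21;-8.6 -0.2 0 0 0 28;-8.6 -0.2 0 0 0 35;-8.6 -0.2 0 0 0 42;-8.6 -0.2 0 0 0 49;-8.6 -0.2 0 0 0 56;-8.6 -0.2 0 0 0 63;-8.6 -0.2 0 0 0 70", "fingers": 4}}

```text
clock: 25.77
eef_pos: [0.4391, -0.3359, 0.2295]
ee_rot: [[-0.178, 0.984, -0.004], [0.984, 0.178, 0.003], [0.004, -0.003, -1.0]]
wrist_force: [0.2, -0.3, 0.5]
grip_width: 0.0401
```

Call:
{"name": "send_rows", "arguments": {"targets": "0 0 0 0 0 7;0 0 0 0 0 14;0 0 0 0 0 20;0 0 0 0 0 20;0 0 0 0 0 20"}}

```text
clock: 26.18
eef_pos: [0.4394, -0.3362, 0.2303]
ee_rot: [[0.161, 0.987, -0.003], [0.987, -0.161, 0.003], [0.002, -0.003, -1.0]]
wrist_force: [0.1, -0.9, -0.3]
grip_width: 0.0402
```

```bash
python3 - <<'E'
from h import *
bot.read_camera("side");bot.read_camera("side");st();
T=[.4389,-.3360]
delta(((*T,.086),Rdown(80.6)))
E
```

```text
t26.28 p[ 0.4398 -0.3365  0.2312] yaw80.73 F[-0.5  0.7 -0.8] T[-0.01  0.01 -0.01] w0.0401 q[-41.9   9.9 103.2  -0.   67.  -32.7] tilt[-0.002  0.002]
row [ 0.02 -0.07 14.52] [-0.11 -0.07  0.13] rows needed 3.5
```

Call:
{"name": "send_rows", "arguments": {"targets": "0 -0.1 4 0 0 0;0 -0.1 8 0 0 0;0 -0.1 11 0 0 0;0 -0.1 14.5 0 0 0;0 -0.1 14.5 0 0 0;0 -0.1 14.5 0 0 0"}}

```text
clock: 26.78
eef_pos: [0.4375, -0.3352, 0.0852]
ee_rot: [[0.162, 0.987, -0.005], [0.987, -0.162, 0.004], [0.003, -0.005, -1.0]]
wrist_force: [-0.1, -0.5, -0.0]
grip_width: 0.04
```

```bash
python3 - <<'E'
from h import *
st();snap("wrist","w24",None,1.4);
E
```

```text
t26.78 p[ 0.4375 -0.3352  0.0852] yaw80.66 F[-0.1 -0.5 -0. ] T[-0.03  0.02  0.02] w0.0400 q[-42.   20.5 109.    0.   50.8 -32.6] tilt[-0.005  0.004]
```

View pics/w24.png

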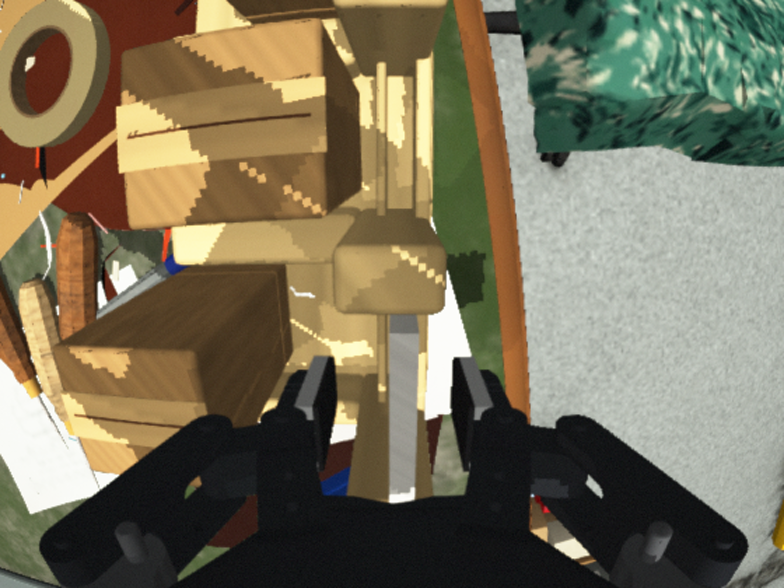

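Call:
{"name": "send_rows", "arguments": {"targets": "0 0.1 0 0 0 0;0 0.1 0 0 0 0;0 0.1 0 0 0 0;0 0.1 0 0 0 0;0 0.1 0 0 0 0;0 0.1 0 0 0 0;0 0.1 0 0 0 0;0 0.1 0 0 0 0", "fingers": 0.3, "squeeze": 50}}

```text
clock: 27.5
eef_pos: [0.4417, -0.3384, 0.0903]
ee_rot: [[0.163, 0.987, 0.003], [0.987, -0.163, -0.003], [-0.003, 0.004, -1.0]]
wrist_force: [-1.1, 0.7, 7.3]
grip_width: 0.0071
```

Call:
{"name": "send_rows", "arguments": {"targets": "0 0 -1 0 0 0;0 0 -2 0 0 0;0 0 -3 0 0 0;0 0 -6 0 0 0;0 0 -10 0 0 0;0 0 -14 0 0 0;0 0 -18 0 0 0;0 0 -22 0 0 0;0 0 -25 0 0 0;0 0 -25 0 0 0"}}

```text
clock: 28.33
eef_pos: [0.4435, -0.3397, 0.3479]
ee_rot: [[0.163, 0.987, 0.013], [0.987, -0.163, -0.011], [-0.009, 0.015, -1.0]]
wrist_force: [0.0, -1.1, 0.5]
grip_width: 0.0071
```

```bash
python3 - <<'E'
from h import *
st();snap("side","s25",(120,130,290,270),4.2);st()
delta(((.36,.0,.34),Rdown(88)),((.365,.285,.34),Rdown(97.3)))
E
```

```text
t28.33 p[ 0.4435 -0.3397  0.3479] yaw80.61 F[ 0.  -1.1  0.5] T[-0.04 -0.08  0.02] w0.0071 q[-41.9   4.7  95.5   0.   78.8 -32.5] tilt[ 0.013 -0.011]
t28.38 p[ 0.4423 -0.3386  0.344 ] yaw80.62 F[-0.4  0.2 -0.7] T[ 0.04  0.02 -0.02] w0.0069 q[-41.9   4.9  95.8   0.   78.7 -32.5] tilt[ 0.009 -0.008]
row [ 32.07 -13.64   0.06] [ 0.54  0.39 -7.38] rows needed 8.5
row [ 60.27 -17.79  -0.15] [  0.51   0.44 -16.68] rows needed 15.3
```

View pics/s25.png

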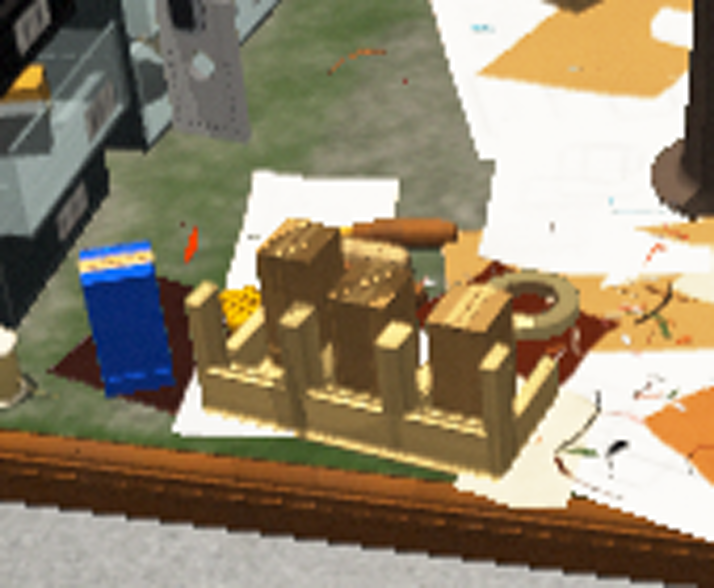

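Call:
{"name": "send_rows", "arguments": {"targets": "3.7 -1.7 0 0 0 -1;7.4 -3.4 0 0 0 -2;11 -5 0 0 0 -3;14.7 -6.7 0 0 0 -4;18.3 -8.4 0 0 0 -5;22 -10 0 0 0 -6;25.6 -11.5 0 0 0 -7;29.2 -13 0 0 0 -8;32.9 -14 0 0 0 -9;36.6 -15 0 0 0 -10"}}

```text
clock: 29.22
eef_pos: [0.3501, 0.0502, 0.3364]
ee_rot: [[-0.011, 1.0, -0.001], [1.0, 0.011, 0.0], [0.0, -0.001, -1.0]]
wrist_force: [1.5, 0.1, -0.5]
grip_width: 0.0073
```

```bash
python3 - <<'E'
from h import *
bot.read_camera("side");st()
p=fr(K,-.08,.083,.184)
delta((p+[0,0,.13],Rdown(97.3)),(p,Rdown(97.3)))
E
```

```text
t29.27 p[0.349  0.0576 0.3364] yaw91.13 F[-0.4  3.8 -0.7] T[ 0.24  0.02 -0.05] w0.0075 q[  1.9 -19.9 118.4   0.5  81.6   0.6] tilt[-0.002  0.009]
row [24.69  2.3   2.46] [-0.1  -0.51 -6.17] rows needed 6.1
row [24.58  2.33 15.45] [-0.1  -0.51 -6.17] rows needed 7.1
```

Call:
{"name": "send_rows", "arguments": {"targets": "4 0.4 0 0 0 -2;8 0.8 0.5 0 0 -4;12 1.2 1 0 0 -6;16 1.6 1.5 0 0 -6.2;20 2 2 0 0 -6.2;24 2.3 5 0 0 -6.2;24.3 2.3 9 0 0 -6.2;24.3 2.3 12 0 0 -6.2;24.3 2.3 12 0 0 -6.2;24.3 2.3 12 0 0 -6.2"}}

```text
clock: 30.1
eef_pos: [0.37, 0.2902, 0.2147]
ee_rot: [[-0.119, 0.993, -0.007], [0.993, 0.119, -0.004], [-0.004, -0.007, -1.0]]
wrist_force: [0.0, -0.2, -1.2]
grip_width: 0.0068
```

```bash
python3 - <<'E'
from h import *
bot.read_camera("scene");st()
p=fr(K,-.08,.083,.184)
delta((p,Rdown(97.3)))
E
```

```text
t30.15 p[0.3721 0.2913 0.2173] yaw96.80 F[-0.2 -0.6 -0.3] T[-0.01 -0.05 -0.  ] w0.0071 q[ 32.8   1.5 114.2  -0.   64.4  26. ] tilt[-0.001 -0.001]
row [ 1.44 -0.33  3.33] [-0.09  0.05 -0.5 ] rows needed 0.9
```

Call:
{"name": "send_rows", "arguments": {"targets": "1.4 -0.3 1.5 0 0 -0.5;1.4 -0.3 3.3 0 0 -0.5;1.4 -0.3 3.3 0 0 -0.5;1.4 -0.3 3.3 0 0 -0.5"}}

```text
clock: 30.48
eef_pos: [0.3687, 0.3053, 0.1862]
ee_rot: [[-0.126, 0.992, 0.002], [0.992, 0.126, 0.001], [0.001, 0.002, -1.0]]
wrist_force: [0.8, 0.5, -0.4]
grip_width: 0.0072
```

```bash
python3 - <<'E'
from ov import *
bot.read_camera("scene");snap("wrist","w26");st();snap("side","s26");print(loc(K,bot.read_state()["eef_pos"]))
draw("s26",rack(K,.149),(290,160,410,270),5.5,"ovs26")
draw("w26",rack(K,.149),(0,0,560,420),1.4,"ovw26")
E
```

```text
t30.58 p[0.3695 0.3058 0.1869] yaw97.26 F[-1.4  0.5 -0.5] T[-0.02 -0.07  0.03] w0.0071 q[ 34.4   4.3 115.2  -0.   60.3  27.2] tilt[0.004 0.002]
[-0.07763793  0.08340811]
```

View pics/ovs26.png

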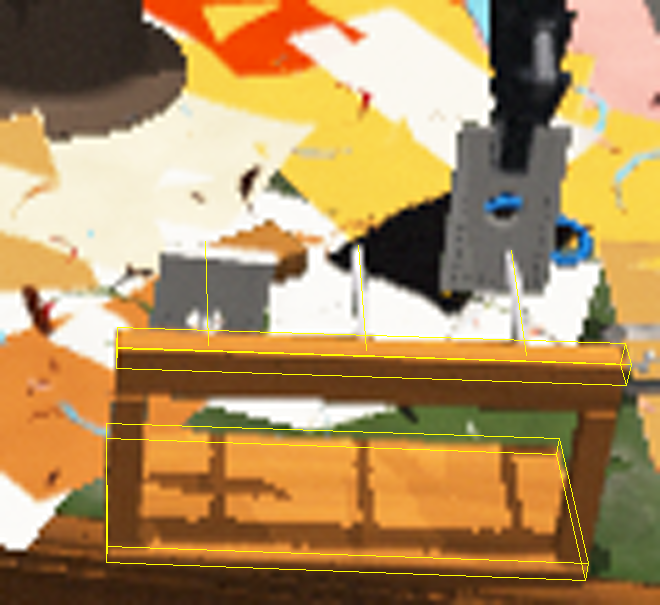

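View pics/ovw26.png

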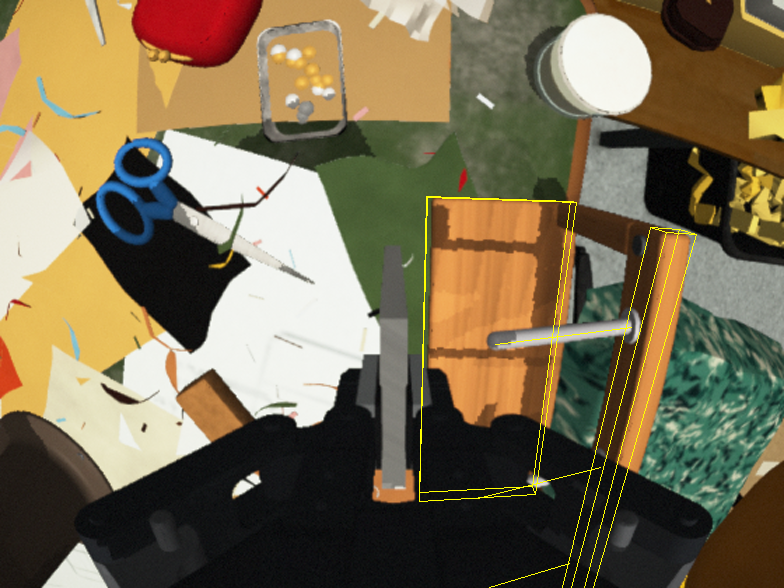

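```bash
python3 - <<'E'
from h import *
s=bot.read_state();p=s["eef_pos"];R=s["ee_rot"]
e=p+R@np.array([.001,0,.027])
c=lambda u,v:np.array([(290+u/5.5),(160+v/5.5)])
print("eye obs",c(504,207),"pred",proj("s26",e))
tip=fr(K,-.037,.084,.1575);print("tip pred",proj("s26",tip),"obs",c(511,253))
e2=fr(K,-.037,loc(K,e)[1],e[2]);print("eye moved pred",proj("s26",e2))
E
```

```text
eye obs [381.63636364 197.63636364] pred [[381.04959843 196.99553438]]
tip pred [[382.55670714 205.0384795 ]] obs [382.90909091 206.        ]
eye moved pred [[382.80885334 204.42394995]]
```

Call:
{"name": "send_rows", "arguments": {"targets": "0 1 0.3 0 0 0;0 2 0.3 0 0 0;0 3 0.3 0 0 0;0 4 0.3 0 0 0;0 5 0.5 0 0 0;0 5 0.5 0 0 0"}}

```text
clock: 31.13
eef_pos: [0.42, 0.3121, 0.1794]
ee_rot: [[-0.126, 0.992, 0.002], [0.992, 0.126, 0.001], [0.0, 0.002, -1.0]]
wrist_force: [-0.6, 0.1, -0.7]
grip_width: 0.0073
```

```bash
python3 - <<'E'
from h import *
st();snap("wrist","w27",None,1.4);snap("side","s27",(290,160,410,270),5.5);print(loc(K,bot.read_state()["eef_pos"]))
E
```

```text
t31.13 p[0.42   0.3121 0.1794] yaw97.25 F[-0.6  0.1 -0.7] T[-0.01 -0.06  0.02] w0.0073 q[ 31.9   9.8 109.9  -0.   60.2  24.6] tilt[0.002 0.001]
[-0.02901824  0.08291804]
```

View pics/s27.png

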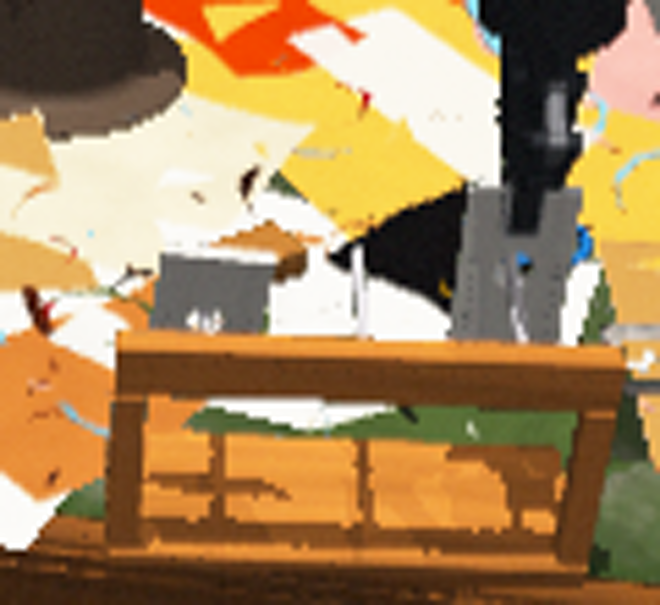

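View pics/w27.png

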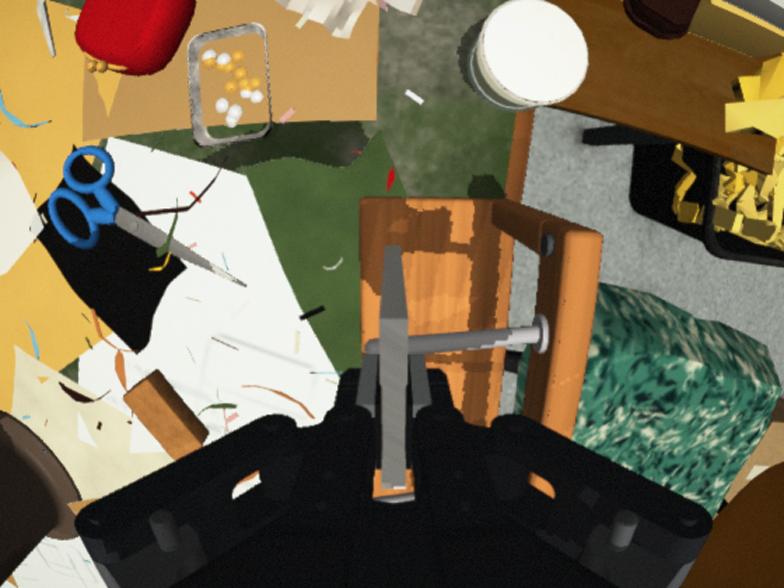

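Threaded; the peg shows through the eye (side crop ~(516,290)) and its tip is out in front. Go on as before.

Call:
{"name": "send_rows", "arguments": {"targets": "0 1.3 0.2 0 0 0;0 2.7 0.5 0 0 0;0 3.8 0.8 0 0 0;0 3.8 0.8 0 0 0;0 3.8 1.1 0 0 0;0 3.8 1.4 0 0 0;0 3.8 1.5 0 0 0;0 3.8 1.6 0 0 0;0 3.8 1.6 0 0 0"}}

```text
clock: 31.98
eef_pos: [0.4547, 0.3165, 0.1643]
ee_rot: [[-0.128, 0.992, -0.0], [0.992, 0.128, -0.0], [-0.0, -0.0, -1.0]]
wrist_force: [-0.9, -0.9, 4.1]
grip_width: 0.007
```

```bash
python3 - <<'E'
from h import *
st();print(loc(K,bot.read_state()["eef_pos"]))
E
```

```text
t31.98 p[0.4547 0.3165 0.1643] yaw97.33 F[-0.9 -0.9  4.1] T[-0.22  0.21 -0.01] w0.0070 q[ 30.3  14.2 106.5  -0.   59.4  23. ] tilt[-0. -0.]
[0.00836021 0.08314534]
```

Contact, same height as before. Release.

Call:
{"name": "send_rows", "arguments": {"targets": "0 0 0.1 0 0 0;0 0 0 0 0 0;0 0 0 0 0 0;0 0 0 0 0 0;0 0 0 0 0 0;0 0 -1.5 0 0 0;0 0 -3 0 0 0;0 0 -6 0 0 0;0 0 -10 0 0 0;0 0 -14 0 0 0", "fingers": 2.6}}

```text
clock: 32.82
eef_pos: [0.4541, 0.316, 0.3034]
ee_rot: [[-0.127, 0.992, -0.003], [0.992, 0.127, -0.002], [-0.001, -0.003, -1.0]]
wrist_force: [1.2, 0.5, 0.5]
grip_width: 0.0258
```

```bash
python3 - <<'E'
from h import *
bot.read_camera("scene");snap("wrist","w28",None,1.4);snap("side","s28");st()
i=cv2.imread("pics/s28.png");cv2.imwrite("pics/s28.png",cv2.resize(i[150:280,120:460],None,fx=2.35,fy=2.35,interpolation=2))
delta(((.38,.0,.33),Rdown(140)),(fr(S,-.05,-.084,.23),Rdown(170.6)))
E
```

```text
t32.97 p[0.4576 0.3181 0.3084] yaw97.31 F[-0.4  0.4  0. ] T[-0.02  0.05 -0.02] w0.0260 q[30.3  6.2 98.4  0.  74.9 23. ] tilt[0.009 0.005]
row [-30.55 -11.72  -2.39] [ 5.800e-01 -2.000e-02 -4.269e+01] rows needed 8.0
row [-62.23 -18.04   7.43] [  0.6    0.14 -73.29] rows needed 15.9
```

View pics/s28.png

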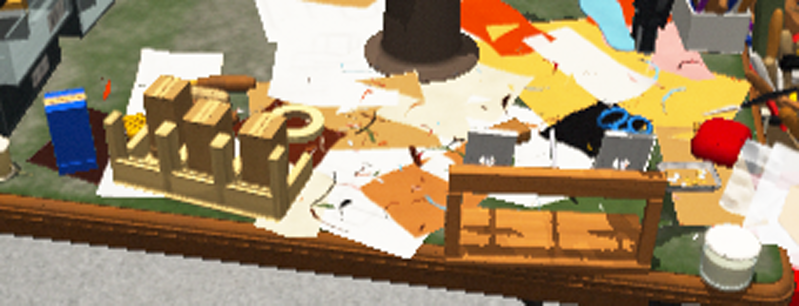

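View pics/w28.png

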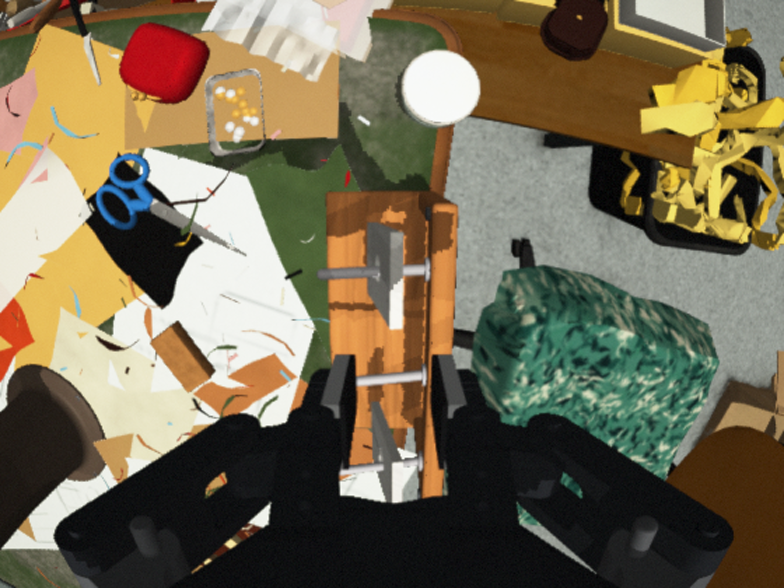

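Both hang (pegs 1 and 3), jar untouched. Back to carton 3.

Call:
{"name": "send_rows", "arguments": {"targets": "-3.6 -2 -2 0 0 -5;-7.5 -3.5 -2 0 0 -10;-11.5 -5 -2 0 0 -15;-15.5 -6.5 -2 0 0 -20;-19.5 -8 -2 0 0 -25;-23 -9.5 -2 0 0 -30;-27 -11 -2 0 0 -35;-31 -12 -2 0 0 -40;-35 -13 -2 0 0 -46;-39 -14 -1 0 0 -52", "fingers": 6.8}}

```text
clock: 33.8
eef_pos: [0.3686, -0.0647, 0.3174]
ee_rot: [[-0.848, 0.531, 0.0], [0.531, 0.848, -0.0], [-0.001, 0.0, -1.0]]
wrist_force: [1.1, 0.2, 0.5]
grip_width: 0.0679
```

```bash
python3 - <<'E'
from h import *
bot.read_camera("side");st()
delta((fr(S,-.05,-.084,.26),Rdown(170.6)))
E
```

```text
t33.85 p[ 0.3672 -0.0695  0.3157] yaw148.04 F[ 0.4 -2.7 -0.4] T[-0.12  0.01 -0.  ] w0.0677 q[-17.1 -16.4 118.2  -0.4  78.3 -75.1] tilt[-0.004 -0.006]
row [-12.6  -21.82   5.72] [ -0.37  -0.08 -22.56] rows needed 6.3
```

Call:
{"name": "send_rows", "arguments": {"targets": "-2 -3.6 0 0 0 -4;-4 -7 0 0 0 -8;-6 -10.5 1 0 0 -12;-8 -14 2 0 0 -16;-10 -17.5 3.5 0 0 -20;-12.2 -21.2 5 0 0 -22.6;-12.2 -21.2 5.7 0 0 -22.6;-12.2 -21.2 5.7 0 0 -22.6;-12.2 -21.2 5.7 0 0 -22.6"}}

```text
clock: 34.6
eef_pos: [0.3584, -0.3059, 0.2589]
ee_rot: [[-0.985, 0.17, -0.003], [0.17, 0.985, 0.004], [0.004, 0.004, -1.0]]
wrist_force: [0.1, 0.6, 0.8]
grip_width: 0.0681
```

```bash
python3 - <<'E'
from h import *
bot.read_camera("side");bot.read_camera("side");snap("wrist","w29",None,1.4);snap("side","s29",(120,160,290,270),4.6);st()
delta((fr(S,-.05,-.084,.18),Rdown(170.6)))
E
```

```text
t34.80 p[ 0.3599 -0.3061  0.2616] yaw170.42 F[-0.   0.3  0.2] T[-0.03 -0.03 -0.02] w0.0681 q[ -45.7   -1.3  111.6    0.    69.6 -126.1] tilt[ 0.001 -0.001]
row [-0.11 -1.56  8.16] [-0.02  0.06 -0.18] rows needed 2.0
```

View pics/w29.png

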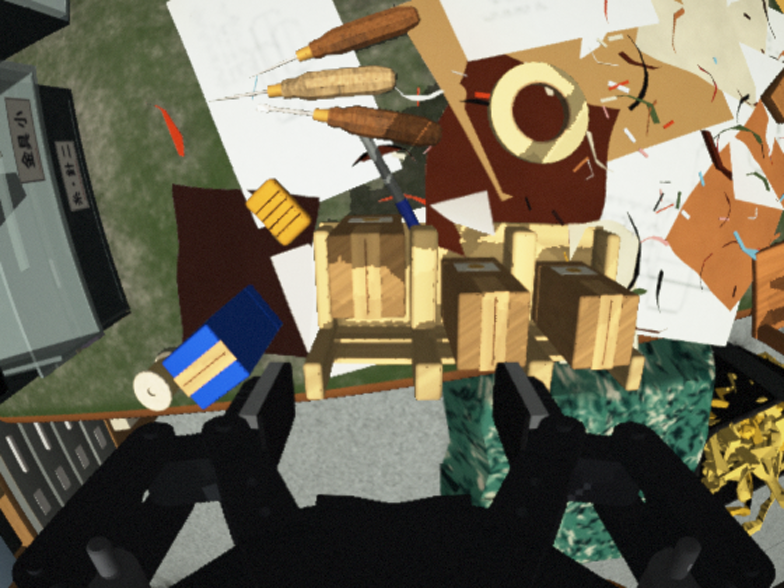

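View pics/s29.png

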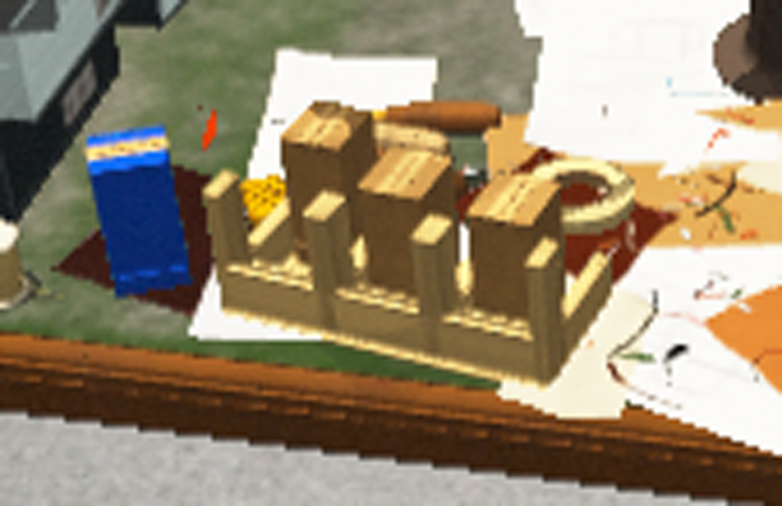

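Call:
{"name": "send_rows", "arguments": {"targets": "-0.1 -1.6 4 0 0 -0.2;-0.1 -1.6 8 0 0 -0.2;-0.1 -1.6 9.5 0 0 -0.2;-0.1 -1.6 9.5 0 0 -0.2"}}

```text
clock: 35.13
eef_pos: [0.3555, -0.3196, 0.1622]
ee_rot: [[-0.987, 0.163, -0.006], [0.163, 0.987, 0.006], [0.007, 0.005, -1.0]]
wrist_force: [-0.3, 1.2, -0.9]
grip_width: 0.0679
```

```bash
python3 - <<'E'
from h import *
bot.read_camera("side");bot.read_camera("side");snap("wrist","w30",None,1.4);st()
delta((fr(S,-.051,-.084,.087),Rdown(170.6)))
E
```

```text
t35.28 p[ 0.359  -0.3237  0.1677] yaw170.59 F[ 1.  -0.   0.8] T[-0.06  0.03 -0.01] w0.0684 q[ -47.2    6.2  115.6    0.    58.  -127.8] tilt[ 0.002 -0.002]
row [0.21 0.2  8.07] [-0.12  0.15 -0.01] rows needed 2.0
```

View pics/w30.png

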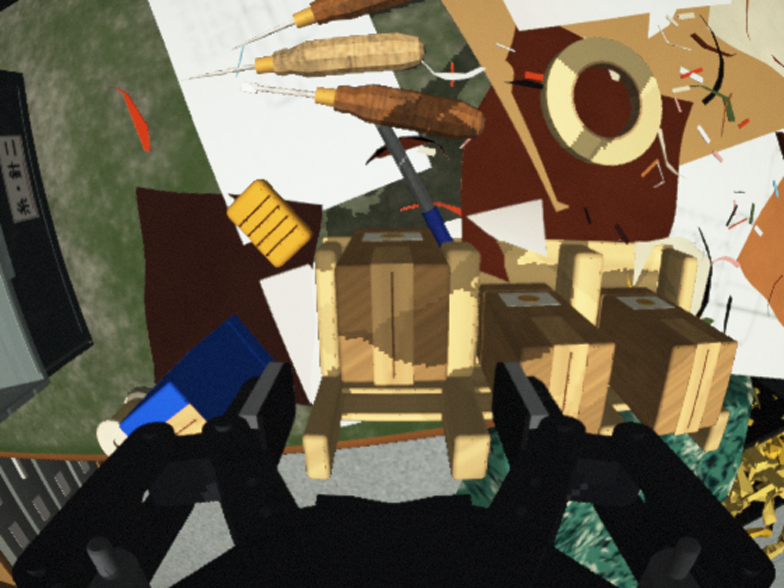

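Call:
{"name": "send_rows", "arguments": {"targets": "0.1 0 4 0 0 0;0.1 0 8 0 0 0;0.1 0 8 0 0 0;0.1 0 8 0 0 0;0.1 0 8 0 0 0"}}

```text
clock: 35.7
eef_pos: [0.3584, -0.3247, 0.0886]
ee_rot: [[-0.986, 0.164, 0.003], [0.164, 0.986, -0.003], [-0.004, -0.003, -1.0]]
wrist_force: [-0.4, 0.1, 0.1]
grip_width: 0.0681
```

Call:
{"name": "send_rows", "arguments": {"targets": "0 0 0 0 0 0;0 0 0 0 0 0;0 0 0 0 0 0;0 0 0 0 0 0;0 0 0 0 0 0;0 0 0 0 0 0;0 0 -0.4 0 0 0;0 0 -0.8 0 0 0;0 0 -0.8 0 0 0;0 0 -0.8 0 0 0", "fingers": 4.5, "squeeze": 30}}

```text
clock: 36.53
eef_pos: [0.3569, -0.3234, 0.0945]
ee_rot: [[-0.986, 0.165, 0.001], [0.165, 0.986, -0.001], [-0.001, -0.001, -1.0]]
wrist_force: [0.2, 0.5, -1.8]
grip_width: 0.0498
```

```bash
python3 - <<'E'
from h import *
st();bot.read_camera("side");st();snap("wrist","w31",None,1.4);print(loc(S,bot.read_state()["eef_pos"]))
E
```

```text
t36.53 p[ 0.3569 -0.3234  0.0945] yaw170.52 F[ 0.2  0.5 -1.8] T[-0.02 -0.01  0.04] w0.0498 q[ -47.4   12.7  118.3   -0.    49.  -127.9] tilt[ 0.001 -0.001]
t36.58 p[ 0.3566 -0.3231  0.0941] yaw170.52 F[ 0.2  1.2 -1.7] T[-0.04  0.06 -0.01] w0.0498 q[ -47.4   12.7  118.3   -0.    49.  -127.9] tilt[ 0. -0.]
[-0.05176562 -0.0855534 ]
```

View pics/w31.png

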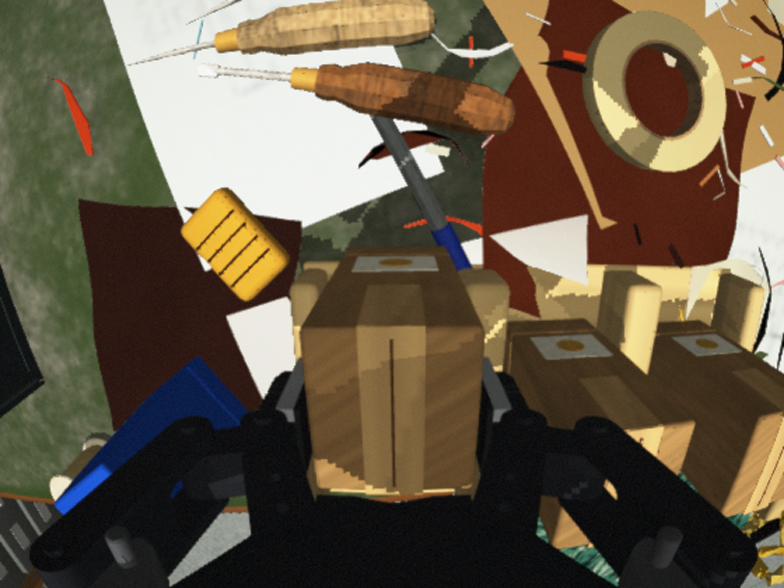

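```bash
python3 - <<'E'
from fit import *
for f,P,dz in (("w21",[(303,346),(484,346)],0),("w22",[(303,341),(485,341)],.001),("w31",[(302,327),(482,327)],.008)):
    p,r=fit(f,[(-.028,-.025,.121+dz),(-.028,.025,.121+dz)],np.array(P)/1.4,[.4,-.33,-9])
    z=np.load(f"pics/{f}.npz");print(f,p,loc(S,p),"tcp",loc(S,z["p"]),loc(S,p)-loc(S,z["p"]),np.round(r,1).tolist())
E
```

```text
w21 [ 0.39313438 -0.32650565 -9.36370565] [-0.0149994  -0.08307091] tcp [-0.0148506  -0.08295909] [-0.0001488  -0.00011181] [[-3.7, 0.1], [3.9, 0.1]]
w22 [ 0.35797681 -0.3219707  -9.58778859] [-0.05042554 -0.08433899] tcp [-0.04974253 -0.08435758] [-6.83018106e-04  1.85919743e-05] [[-2.2, 0.1], [2.2, 0.1]]
w31 [ 0.35092084 -0.32270177 -9.46472087] [-0.05726737 -0.08621267] tcp [-0.05160354 -0.08567833] [-0.00566383 -0.00053433] [[-5.6, 0.1], [5.4, 0.1]]
```

Call:
{"name": "send_rows", "arguments": {"targets": "-1 0 0 0 0 0;-2 0.1 0 0 0 0;-3 0.1 0 0 0 0;-4 0.1 0 0 0 0;-4.3 0.1 0 0 0 0;-4.3 0.1 0 0 0 0;-4.3 0.1 0.5 0 0 0;-4.3 0.1 0.7 0 0 0;-4.3 0.1 0.8 0 0 0;-4.3 0.1 0.8 0 0 0"}}

```text
clock: 37.47
eef_pos: [0.4004, -0.3288, 0.0889]
ee_rot: [[-0.986, 0.165, 0.002], [0.165, 0.986, 0.001], [-0.001, 0.002, -1.0]]
wrist_force: [-1.7, 7.0, 17.1]
grip_width: 0.0498
```

```bash
python3 - <<'E'
from h import *
st();bot.read_camera("side");st();print(loc(S,bot.read_state()["eef_pos"]))
E
```

```text
t37.47 p[ 0.4004 -0.3288  0.0889] yaw170.48 F[-1.7  7.  17.1] T[1.34 0.2  0.16] w0.0498 q[ -44.3   16.8  113.6    0.2   49.5 -124.9] tilt[0.002 0.001]
t37.52 p[ 0.4005 -0.3288  0.0889] yaw170.48 F[-1.3  6.5 17.3] T[1.25 0.17 0.07] w0.0496 q[ -44.3   16.8  113.7    0.2   49.5 -124.9] tilt[0.002 0.001]
[-0.00738422 -0.08416589]
```

Call:
{"name": "send_rows", "arguments": {"targets": "0 0 0 0 0 0;0 0 0 0 0 0;0 0 0 0 0 0;0 0 0 0 0 0;0 0 -4 0 0 0;0 0 -8 0 0 0;0 0 -12 0 0 0;0 0 -16 0 0 0;0 0 -16 0 0 0;0 0 -16 0 0 0", "fingers": 6.8}}

```text
clock: 38.35
eef_pos: [0.4007, -0.3308, 0.2489]
ee_rot: [[-0.986, 0.165, 0.005], [0.165, 0.986, -0.005], [-0.006, -0.004, -1.0]]
wrist_force: [-0.8, 0.4, -0.6]
grip_width: 0.0679
```

```bash
python3 - <<'E'
from h import *
bot.read_camera("side");bot.read_camera("side");st();snap("wrist","w32");snap("side","s32",(120,160,290,270),4.6)
i=cv2.imread("pics/w32.png")
cv2.imwrite("pics/w32c.png",cv2.resize(i[130:310,180:460],None,fx=2.8,fy=2.8,interpolation=2))
E
```

```text
t38.45 p[ 0.3985 -0.3286  0.2446] yaw170.51 F[-0.1  0.4 -0.4] T[ 0.02  0.05 -0.02] w0.0679 q[ -44.3    4.9  107.2   -0.    68.  -124.9] tilt[-0.002  0.001]
```

View pics/s32.png

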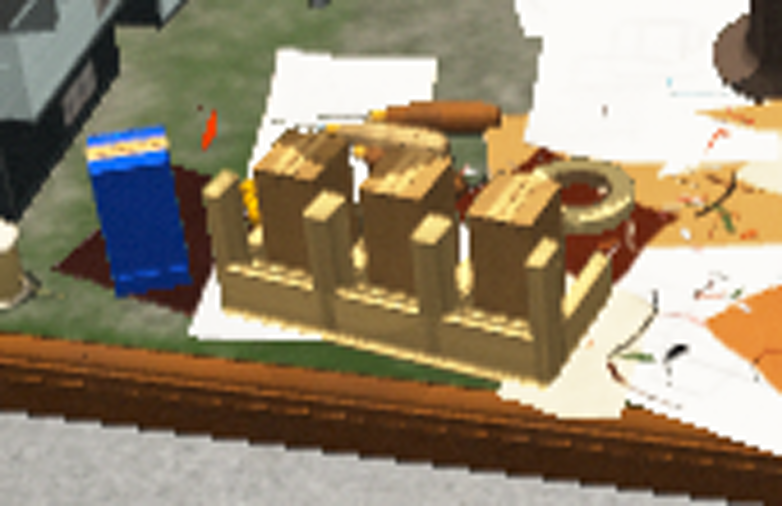

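View pics/w32c.png

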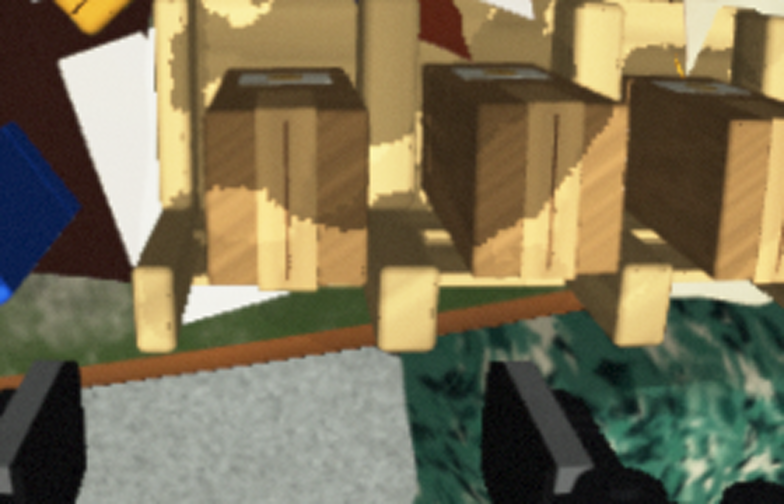

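```bash
python3 - <<'E'
from fit import *
for k,P in ((3,[(207,110),(366,107),(366,286),(209,284)]),(2,[(472,105),(615,102),(622,272),(477,277)])):
    p,r=fit("w32",[(-.028,-.025,.121),(-.028,.025,.121),(.028,.025,.121),(.028,-.025,.121)],np.array(P)/2.8+[180,130],[.4,-.16,-9])
    print(k,p,loc(S,p),np.round(r,1).tolist())
P=[(138,268),(173,268),(176,350),(140,352),(380,268),(438,266),(432,350),(378,350),(622,266),(670,264),(664,346),(614,346)]
H=.111
L=[]
for a,b in((-.133,-.116),(-.053,-.031),(.031,.053)): L+=[(.012,a,H),(.012,b,H),(.043,b,H),(.043,a,H)]
p,r=fit("w32",L,np.array(P)/2.8+[180,130],[.42,-.247,-9]);print(p,np.round(r,1).tolist())
E
```

```text
3 [ 0.39505391 -0.32634112 -9.16622558] [-0.01313251 -0.08259507] [[-1.7, -0.6], [1.9, 0.1], [0.6, -0.2], [-0.6, 0.9]]
2 [ 0.4058938  -0.24494651 -5.79538198] [-0.01573203 -0.00052298] [[0.0, 0.3], [4.4, -0.9], [-0.2, -0.5], [-1.2, 1.7]]
[ 0.42104813 -0.24818161 -9.46701658] [[-3.9, -0.8], [2.2, -0.8], [2.4, 1.3], [-2.7, 0.4], [-1.8, -0.8], [1.5, -0.2], [1.7, 1.0], [-2.2, 1.3], [-0.5, -0.8], [3.0, -0.3], [0.8, 0.0], [-1.5, 0.8]]
```

```bash
python3 - <<'E'
from ov import *
L=[]
for y in (-.116,-.115,-.053,-.031,.031,.053,.115):
    L.append((fr(S,-.075,y,.042),fr(S,.012,y,.042)))
for y in (-.084,0,.084): L.append((fr(S,-.075,y,.042),fr(S,.012,y,.042)))
draw("w32",L,(220,110,420,280),4,"ov32")
draw("w19",L,(60,110,340,280),2.8,"ov19")
E
```

```text
(no output)
```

View pics/ov32.png

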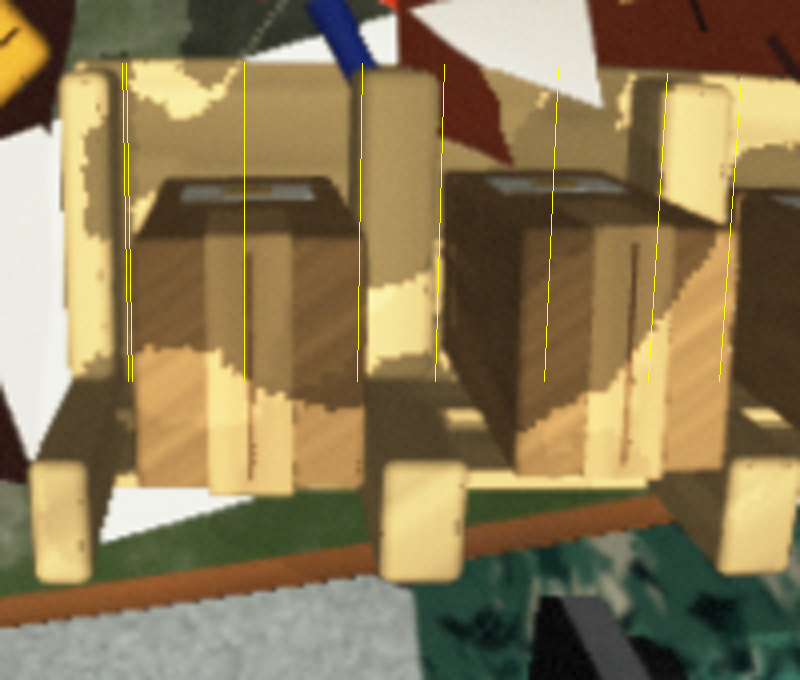

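View pics/ov19.png

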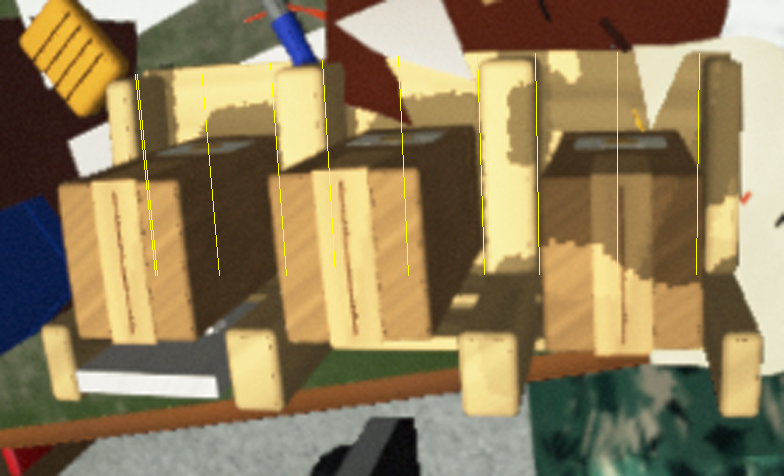

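Call:
{"name": "send_rows", "arguments": {"targets": "1 2 -3 0 0 0;3 4 -6 0 0 0;5 6 -8 0 0 0;7 8 -8 0 0 0;7 8 -8 0 0 0;7 8 -8 0 0 0;7 8 -8 0 0 0;7 8 -8 0 0 0"}}

```text
clock: 39.22
eef_pos: [0.3434, -0.2391, 0.3245]
ee_rot: [[-0.986, 0.165, -0.002], [0.165, 0.986, 0.001], [0.002, 0.001, -1.0]]
wrist_force: [-0.6, 0.7, 0.6]
grip_width: 0.0677
```

```bash
python3 - <<'E'
from ov import *
bot.read_camera("side");bot.read_camera("side");st();snap("wrist","w33");snap("side","s33")
i=cv2.imread("pics/s33.png");cv2.imwrite("pics/s33.png",cv2.resize(i[150:280,120:460],None,fx=2.35,fy=2.35,interpolation=2))
L=[]
for y in (-.119,-.053,-.031,.031,.053,.119,-.084,0,.084):
    L.append((fr(S,-.075,y,.042),fr(S,.012,y,.042)))
for y in (-.084,0,.084):
    c=[fr(S,-.013+a,y+b,.121) for a,b in((-.028,-.025),(-.028,.025),(.028,.025),(.028,-.025))]
    for k in range(4):L.append((c[k],c[(k+1)%4]))
draw("w33",L,(130,100,410,290),2.8,"ov33")
i=np.load("pics/w33.npz")["img"];cv2.imwrite("pics/w33c.png",cv2.resize(i[100:290,130:410],None,fx=2.8,fy=2.8,interpolation=2))
E
```

```text
t39.32 p[ 0.3435 -0.2392  0.3248] yaw170.50 F[ 0.1 -0.2 -0.9] T[0.   0.   0.01] w0.0682 q[ -40.8  -10.8  112.9   -0.    78.1 -121.3] tilt[-0.002  0.001]
```

View pics/ov33.png

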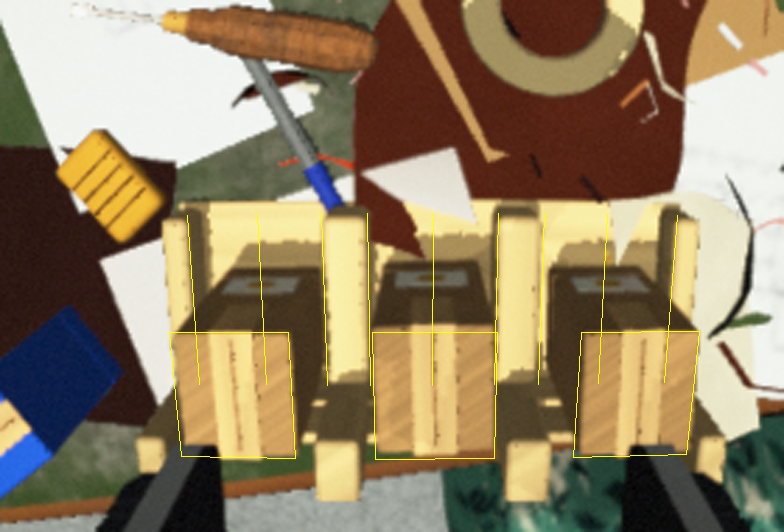

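View pics/w33c.png

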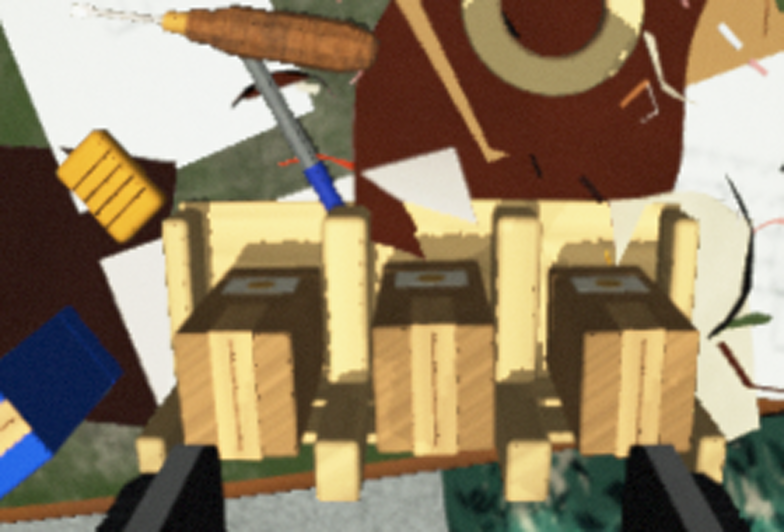

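View pics/s33.png

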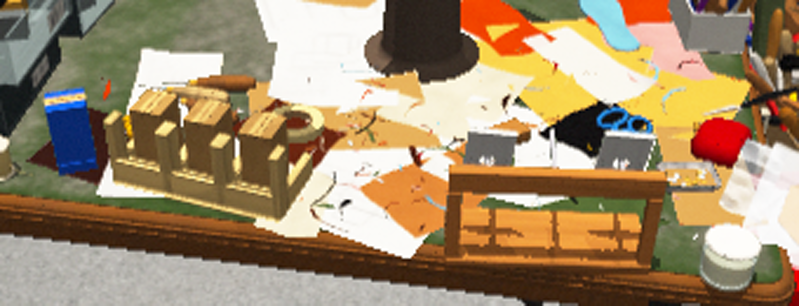

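Call:
{"name": "send_rows", "arguments": {"targets": "0 0 0 0 0 0;0 0 0 0 0 0;0 0 0 0 0 0;0 0 0 0 0 0;0 0 0 0 0 0;0 0 0 0 0 0;0 0 0 0 0 0;0 0 0 0 0 0;0 0 0 0 0 0;0 0 0 0 0 0"}}

```text
clock: 40.25
eef_pos: [0.3433, -0.2387, 0.3259]
ee_rot: [[-0.986, 0.165, 0.0], [0.165, 0.986, -0.0], [-0.0, -0.0, -1.0]]
wrist_force: [0.4, 0.7, -0.5]
grip_width: 0.0681
```

Call:
{"name": "send_rows", "arguments": {"targets": "0 0 0 0 0 0;0 0 0 0 0 0;0 0 0 0 0 0;0 0 0 0 0 0;0 0 0 0 0 0;0 0 0 0 0 0;0 0 0 0 0 0;0 0 0 0 0 0;0 0 0 0 0 0;0 0 0 0 0 0"}}

```text
clock: 41.08
eef_pos: [0.3434, -0.2387, 0.3258]
ee_rot: [[-0.986, 0.165, 0.0], [0.165, 0.986, -0.0], [-0.0, 0.0, -1.0]]
wrist_force: [0.3, -0.2, -0.3]
grip_width: 0.0681
```

```bash
python3 - <<'E'
from h import *
a=np.load("pics/w33.npz")["img"];b=np.load("pics/s33.npz")["img"]
snap("wrist","w34");snap("side","s34")
for f,o,(x0,y0,x1,y1) in(("w34",a,(130,100,410,290)),("s34",b,(120,150,460,280))):
    d=np.abs(np.load(f"pics/{f}.npz")["img"].astype(int)-o)[y0:y1,x0:x1].max(2);print(f,d.mean(),(d>40).sum())
E
```

```text
w34 5.771184210526315 966
s34 2.2536425339366515 6
```

```bash
python3 -c "
from workcell import bot
print(bot.hand_in())"
```

```text
the job is handed in; nothing more can be done
None
```

Two templates were present, in slots 1 and 3; slot 2 was empty. Template 1 now hangs on peg 3 and template 3 on peg 1, and the job was handed in at about 41 s.

To free each template I drew its carton about 4 cm forward in its lane, pulled the plate straight up and hung it. I then gripped the carton again and set it back. Carton 2, the blue look-alike and the jar were not touched.

**Last checks:**
- **Templates:** both plates hung freely on their pegs in the last side picture.
- **Cartons:** all three stood upright. By my fits, cartons 1 and 3 were within about 2 mm of home in depth and 1–2 mm of the centre of their lanes. The views disagree by about 2 mm, and one picture put the middle of lane 3 up to 3 mm from carton 3. Carton 2, not moved, sat about 2 mm forward of the nominal home, as at the start.
- **Disturbance:** I saw no carton knocked aside by centimetres. Carton 3 sat about 5 mm off in the gripper at its second grip; I allowed for that when pushing it back. A side picture taken after a further 1.8 s showed no change.
- **Forces:** the highest wrist force I read was about 19 N, when setting a carton down.

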